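Sort the mixed bake into the sale baskets

TASK

Sort the five baked cakes out of the round steel pan into the sale baskets: the two round golden ones go in the green basket, the two square dark-brown ones in the orange basket and the pink flower-shaped one in the blue basket. Set each one down gently without dropping it, face up and flat on the basket floor, side by side and not one on another. Leave the wooden stamp, the white ring cutter and the baskets where they are.

Things in the scene. Friction and masses are not known exactly. Their poses are not given: they have to be found in the camera images.
- round_1: A round golden-brown baked cake with a finely scalloped edge, 50 mm in diameter, 28 mm high, about 55 g, lying flat in the steel pan, which stands on the table: pan floor 3 mm above the table and 186 mm in radius, its wall flaring to a rolled rim 212 mm in radius and 32 mm high; seven small things lie in it with mostly 25 mm or more between them. Origin at the centre of its underside, z up through the patterned face. Belongs in the green basket.
- round_2: A round golden-brown baked cake with a finely scalloped edge, 50 mm in diameter, 28 mm high, about 55 g, lying flat in the steel pan, whose floor is 3 mm above the table. Origin at the centre of its underside, z up through the patterned face. Belongs in the green basket.
- square_1: A square dark-brown baked cake, 46 x 46 mm, 28 mm high, about 55 g, lying flat in the steel pan, whose floor is 3 mm above the table. Origin at the centre of its underside, z up through the patterned face, x and y square to its sides. Belongs in the orange basket.
- square_2: A square dark-brown baked cake, 46 x 46 mm, 28 mm high, about 55 g, lying flat in the steel pan, whose floor is 3 mm above the table. Origin at the centre of its underside, z up through the patterned face, x and y square to its sides. Belongs in the orange basket.
- flower: A pink baked cake in the shape of a flower with six round petals and red marks, 50 mm across opposite petals and 46 mm across opposite gaps between petals, 28 mm high, about 55 g, lying flat in the steel pan, whose floor is 3 mm above the table. Origin at the centre of its underside, z up through the patterned face, petals at 0, 60, 120 ... degrees from its x axis (gaps at 30, 90, 150). Belongs in the blue basket.
- stamp: A turned pale-wood cake stamp with a waisted knob handle, standing upright in the pan among the cakes: 42 mm in diameter at the foot, 50 mm high. Origin at the centre of its underside. To be left alone.
- cutter: A plain white plastic ring cutter (an open ring) lying in the pan among the cakes: about 49 mm in outer diameter, 26 mm high. Origin at the centre of its underside. To be left alone.
- green_basket: A round green plastic sieve basket, for the round cakes: standing loose on the table, 0.25 kg, 50 mm high. Its flat floor is 4 mm thick and at least 80 mm in radius inside; the ribbed wall, 4 mm thick, flares to a rim 188 mm across outside. Origin at the centre of its underside, z up; its yaw means nothing. Two cakes fit side by side with their centres about 37 mm either side of the middle.
- orange_basket: A round orange plastic sieve basket, for the square cakes: standing loose on the table, 0.25 kg, 50 mm high. Its flat floor is 4 mm thick and at least 80 mm in radius inside; the ribbed wall, 4 mm thick, flares to a rim 188 mm across outside. Origin at the centre of its underside, z up; its yaw means nothing. Two cakes fit side by side with their centres about 37 mm either side of the middle.
- blue_basket: A round blue plastic sieve basket, for the flower cake: standing loose on the table, 0.25 kg, 50 mm high. Its flat floor is 4 mm thick and at least 80 mm in radius inside; the ribbed wall, 4 mm thick, flares to a rim 188 mm across outside. Origin at the centre of its underside, z up; its yaw means nothing. It takes one cake.
Mind the look-alikes: they are no part of the job. Leave any purple look-alike of the square_2 alone.

How it is judged:
At the end, for the whole second after the job is handed in: Round cakes in the green basket, square ones in the orange, the flower in the blue: centres within 60 mm of the basket axis, undersides under 10 mm above the basket underside, face up and level within 0.15 rad, at rest (0.02 m/s); baskets level within 0.1 rad (horizontal distance between each of round_1, round_2 and green_basket below 0.06 m and z of round_1 in the frame of green_basket between -0.005 and 0.01 m and angle between each of round_1, round_2, square_1, square_2, flower's own z axis and vertical below 0.15 rad and linear speed of each of round_1, round_2, square_1, square_2, flower below 0.02 m/s and z of round_2 in the frame of green_basket between -0.005 and 0.01 m and horizontal distance between each of square_1, square_2 and orange_basket below 0.06 m and z of square_1 in the frame of orange_basket between -0.005 and 0.01 m and z of square_2 in the frame of orange_basket between -0.005 and 0.01 m and horizontal distance between flower and blue_basket below 0.06 m and z of flower in the frame of blue_basket between -0.005 and 0.01 m and angle between each of green_basket, orange_basket, blue_basket's own z axis and vertical below 0.1 rad); the robot touches nothing.
It fails at once if a cake is dropped or thrown (falls free, touching nothing, faster than 0.7 m/s: a fall of about 25 mm) ((contact force between round_1 and anything else below 0.02 N and linear speed of round_1 above 0.7 m/s) or (contact force between round_2 and anything else below 0.02 N and linear speed of round_2 above 0.7 m/s) or (contact force between square_1 and anything else below 0.02 N and linear speed of square_1 above 0.7 m/s) or (contact force between square_2 and anything else below 0.02 N and linear speed of square_2 above 0.7 m/s) or (contact force between flower and anything else below 0.02 N and linear speed of flower above 0.7 m/s)).
It fails at once if the wooden stamp or the ring cutter is moved by more than 30 mm (distance of any of stamp, cutter from where it was at the start of the episode above 0.03 m).
It fails at once if a basket is moved by more than 40 mm (distance of any of green_basket, orange_basket, blue_basket from where it was at the start of the episode above 0.04 m).
It also fails if it takes over 128 s, if anything falls off the work surface, if the arm or the gripper's body presses on something with over 40 N, if the wrist force passes 120 N, or if a joint passes its speed limit or range.

ROBOT

A 6-joint arm with a two-finger parallel gripper is mounted at the origin on the work surface. World frame = base frame: x ahead of the robot, y to its left, z up, the work surface at z = 0. Lengths are in m, angles in rad, forces in N, time in s.
With the tool pointing down it reaches from about 0.35 to 0.725 m from the base axis. Payload 4.3 kg.
Tool frame: the origin (TCP) lies midway between the tips of the shut fingers; the grasp point (between the pads) lies 19 mm behind it; y points along the fingers, x is the direction in which the jaws open and shut, and the axes are right-handed (so a half turn about y gives the same grasp; the last joint's range is limited). The gripper opens to 85 mm and grips with 20 to 120 N. Pads are 22 mm wide; open, the fingers measure 114 mm over their backs; the gripper's body (76 mm by 85 mm) begins 54 mm behind the grasp point. The pads swing forward as they close: fully open they stand 13 mm farther back than shut.
Start: joints at [1.134, 0.377, 0.081, 1.274, 0, 1.46], TCP at [0.185, 0.545, 0.206] pointing down, gripper open.
Joint ranges: [-2.72, 2.72], [-0.84, 1.66], [-1.02, 1.22], [-1.77, 2.12], [-1.37, 1.28], [-3.14, 3.14]. Speed limits (rad/s): [2.57, 2.57, 3.14, 3.14, 3.14, 3.14].

INTERFACE

Orientations are given as a unit quaternion [w, x, y, z].
In Python, from plant import * gives the robot as it stands.
- The arm moves only by the tool carry_out, never from a script. Its argument "commands" is a list of rows, each a list of 4 numbers: the shift along the tool's x, y, z in m, then the turn about the tool's y in rad. A call has 1 to 12 rows; each row shifts and turns the commanded pose from where the row before left it, along the tool's axes as they then stand; what a row does not reach is not made up. A row lasts 1/10 s, in which the tool goes at most 50 mm and 8.59 degrees, less where a joint would pass 70% of its speed; a pose out of reach is approached as far as the arm can. A call with a gripper value outside its range is refused whole. "jaw" is the opening, from 0 (shut) to 1 (fully open), set as the call begins (left out, the last holds). The fingers move at their own pace and stop on an object; the grip force is fixed at half the most. Time passes only in rows, so rows that do not move let the fingers close. It gives the time, the measured TCP pose, the force and the opening at its end, in the units of the state.
- get_obs(): the state, without advancing time (a new reading comes with each control period).
- get_image(name): name is "scene" or "top"; returns a dict with "img" (400x640x3 uint8, blue, green, red), "camera_matrix" (3x3 intrinsics, pixels), "cam_to_world" (4x4, takes a point from camera to world coordinates). Camera axes: x right, y down, z forward; pixel columns grow to the right and rows downward; lengths in m; the calibration is good to about 2 mm. A picture is of the moment at which its call begins. There is no depth.
- sign_off(): hands the job in, once; it reports no verdict.
The state is a dict: "time": time; "joints": joint angles; "joint_velocities": joint speeds; "tau": joint torques, N m; "eef_pos": TCP position; "tcp_rot": TCP orientation; "ft_force": force on the tool from outside, world axes, zero at the start; "torque": the same for the moment, N m; "gripper_width": finger opening in m.
Only numpy, scipy, OpenCV 4.12 (cv2) and the standard library are available. Lean on these libraries where they do the work, as an engineer would, in place of code of your own. Each camera call takes 0.05 s, during which the arm holds its last target.

## Working session

There is one attempt and no reset: what is moved stays moved. The work goes in short steps, Python scripts to look and compute and a tool call to move; the robot and the scene stay as the last step left them, time stands still between calls to the robot, and variables do not carry over. Pictures are saved under pics/ and viewed, and the job is handed in when it is done.

Besides the shell and the picture viewer there is one more tool, called after ">>>" as name(argument=value, ...) on one line, values as JSON. carry_out: Moves the arm, as the interface text tells. Its arguments: {"type":"object","properties":{"commands":{"type":"array"},"jaw":{"type":"number"}},"required":["commands"]}

```bash
ls; mkdir -p pics
python3 - <<'E'
from plant import *
import cv2
o=get_obs(); print(o)
for n in("scene","top"):
    d=get_image(n); cv2.imwrite(f"pics/{n}0.png",d["img"]); print(n,d["camera_matrix"],d["cam_to_world"])
E
```

```text
pics
{'time': 0.0, 'joints': array([1.13372562e+00, 3.78102002e-01, 7.96183343e-02, 1.27444093e+00,
       4.03701339e-05, 1.46048875e+00]), 'joint_velocities': array([-3.95491925e-04, -7.80869270e-05,  7.71636772e-04,  1.03518183e-03,
       -4.74146950e-04, -1.64683302e-03]), 'tau': array([ 3.79217054e-04, -4.63604558e+01,  2.69877452e+01,  2.08695175e-02,
       -4.14732995e-04,  5.23391378e-06]), 'eef_pos': array([0.1842372 , 0.54391328, 0.20543582]), 'tcp_rot': array([-0.57431295,  0.57502497,  0.41135031, -0.41267643]), 'ft_force': array([-0.42963052, -0.06311789,  0.40916787]), 'torque': array([ 0.03070257,  0.00254641, -0.01792038]), 'gripper_width': 0.08541203735289511}
scene [[380.1848682    0.         322.77428136]
 [  0.         380.1848682  200.13092761]
 [  0.           0.           1.        ]] [[-0.86189924  0.30625747 -0.40414856  0.83272115]
 [ 0.50700055  0.53454478 -0.67617476  0.7016052 ]
 [ 0.00895193 -0.78769806 -0.61599645  0.69754883]
 [ 0.          0.          0.          1.        ]]
top [[428.45588229   0.         322.49810593]
 [  0.         428.45588229 197.53169835]
 [  0.           0.           1.        ]] [[-0.08017539 -0.97199498  0.22090196  0.22596389]
 [-0.99676627  0.07937586 -0.01250863 -0.00877193]
 [-0.00537595 -0.22119051 -0.9752158   1.00023483]
 [ 0.          0.          0.          1.        ]]
```

View pics/top0.png

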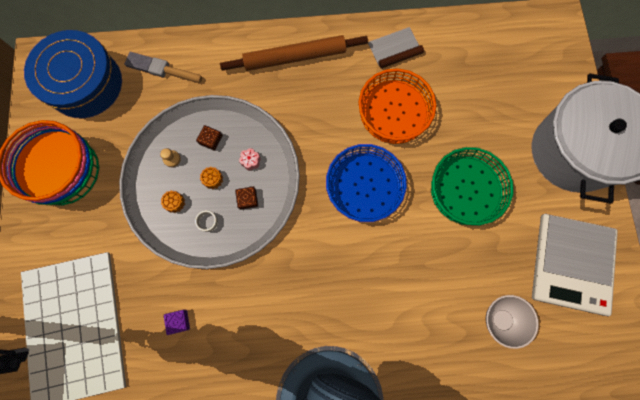

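View pics/scene0.png

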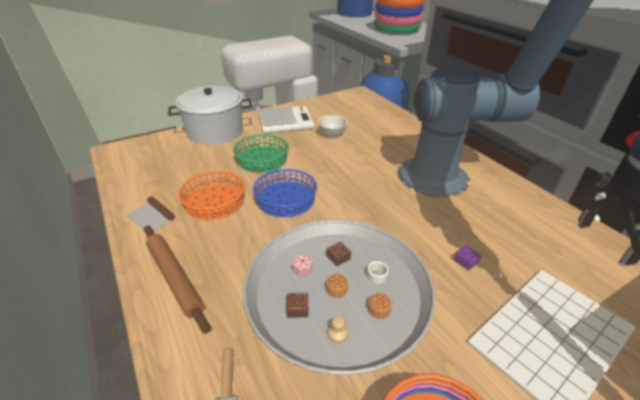

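Run:
```python
import cv2
i=cv2.imread("pics/top0.png")[75:275,225:425]
cv2.imwrite("pics/top0c.png",cv2.resize(i,(600,600),interpolation=cv2.INTER_CUBIC))
```

```text
(no output)
```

View pics/top0c.png

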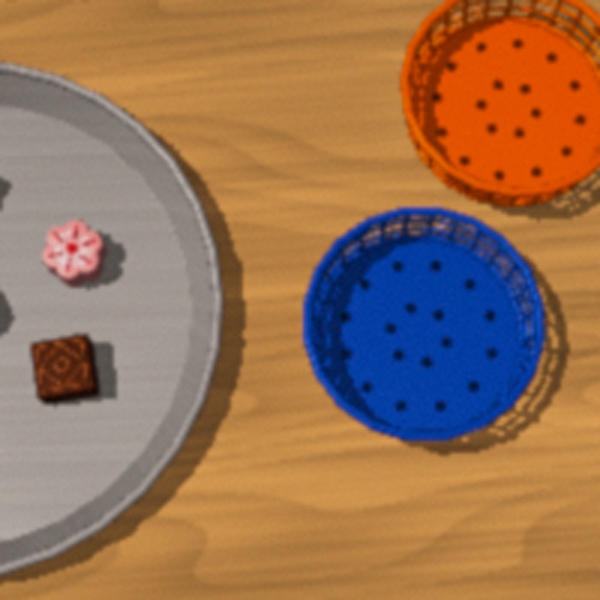

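Run:
```python
import cv2
I=cv2.imread("pics/top0.png")
cv2.imwrite("pics/pan5.png",cv2.resize(I[118:238,150:280],None,fx=5,fy=5,interpolation=cv2.INTER_CUBIC))
cv2.imwrite("pics/bask3.png",cv2.resize(I[60:240,315:525],None,fx=3,fy=3,interpolation=cv2.INTER_CUBIC))
S=cv2.imread("pics/scene0.png")
cv2.imwrite("pics/span.png",cv2.resize(S[235:345,270:410],None,fx=5,fy=5,interpolation=cv2.INTER_CUBIC))
```

```text
(no output)
```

View pics/pan5.png

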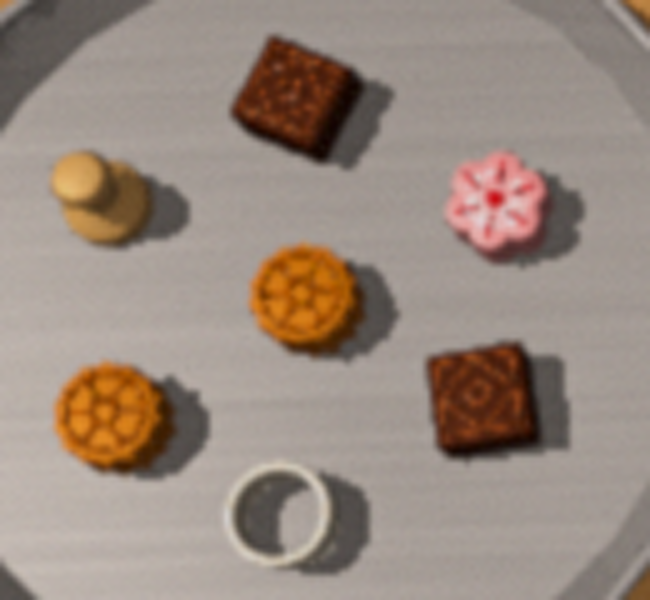

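View pics/bask3.png

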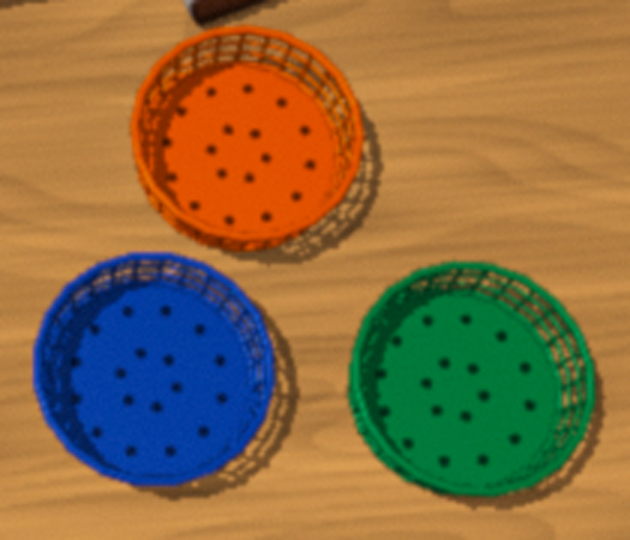

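View pics/span.png

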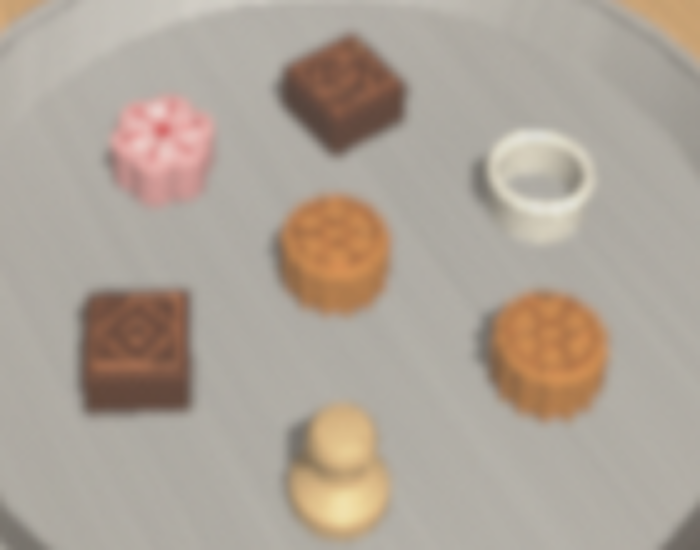

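```bash
cat > h.py <<'E'
from plant import *
import numpy as np, cv2
from scipy.spatial.transform import Rotation as R
def world(d,u,v,z):
    K=d["camera_matrix"];T=d["cam_to_world"]
    r=T[:3,:3]@np.linalg.solve(K,[u,v,1.]);c=T[:3,3]
    return c+r*(z-c[2])/r[2]
def Rm(o):
    w,x,y,z=o["tcp_rot"]; return R.from_quat([x,y,z,w]).as_matrix()
E
python3 - <<'E'
from h import *
t=get_image("top");s=get_image("scene")
P=lambda U,V:((U+.5)/5-.5+150,(V+.5)/5-.5+118)
Q=lambda U,V:((U+.5)/5-.5+270,(V+.5)/5-.5+235)
B=lambda U,V:((U+.5)/3-.5+315,(V+.5)/3-.5+60)
for n,a,b in[("roundA",(304,296),(336,235)),("roundB",(107,415),(549,335)),("sqC",(297,92),(136,332)),("sqD",(480,394),(344,80)),("flower",(497,200),(162,135)),]:
    print(n,world(t,*P(*a),.031).round(4),world(s,*Q(*b),.031).round(4))
print("cut",world(t,*P(279,515),.029).round(4),"stampfoot",world(t,*P(108,205),.012).round(4))
for n,c in[("sqC",[(234,112),(273,37),(360,72),(320,145)]),("sqD",[(428,355),(520,343),(533,433),(440,445)])]:
    W=np.array([world(t,*P(*q),.031) for q in c])
    print(n,[(np.degrees(np.arctan2(*(W[(i+1)%4]-W[i])[1::-1]))%90).round(1) for i in range(4)],[np.linalg.norm(W[(i+1)%4]-W[i]).round(3) for i in range(4)])
a=world(t,*P(497,200),.031);b=world(t,*P(505,160),.031);print("petal dir",np.degrees(np.arctan2(*(b-a)[1::-1])))
for n,c in[("orange",(238.5,154)),("blue",(148.5,380)),("green",(455.5,389.5))]: 
    w=world(t,*B(*c),.004);print(n,w.round(4),np.hypot(*w[:2]))
print(Rm(get_obs()).round(3))
E
```

```text
roundA [0.5167 0.2372 0.031 ] [0.5181 0.2403 0.031 ]
roundB [0.4668 0.3298 0.031 ] [0.4685 0.3315 0.031 ]
sqC [0.6187 0.2383 0.031 ] [0.6196 0.2422 0.031 ]
sqD [0.4627 0.1567 0.031 ] [0.4635 0.1608 0.031 ]
flower [0.5565 0.1448 0.031 ] [0.5571 0.1483 0.031 ]
cut [0.4137 0.2515 0.029 ] stampfoot [0.5759 0.3357 0.012 ]
sqC [np.float64(62.2), np.float64(62.6), np.float64(60.5), np.float64(63.8)] [np.float64(0.042), np.float64(0.047), np.float64(0.041), np.float64(0.045)]
sqD [np.float64(3.0), np.float64(5.4), np.float64(2.9), np.float64(5.3)] [np.float64(0.043), np.float64(0.044), np.float64(0.043), np.float64(0.044)]
petal dir -13.307047281444264
orange [ 0.6578 -0.2176  0.004 ] 0.6929112879454198
blue [ 0.4709 -0.1233  0.004 ] 0.48681209919123825
green [ 0.4432 -0.3662  0.004 ] 0.5749148226057307
[[ 0.321 -0.001 -0.947]
 [ 0.947 -0.001  0.321]
 [-0.001 -1.     0.   ]]
```

```bash
cat >> h.py <<'E'
def plan(x,y,z,yaw):
    o=get_obs();M=Rm(o);p=o["eef_pos"]
    cur=np.degrees(np.arctan2(M[1,0],M[0,0]))
    d=(yaw-cur+90)%180-90
    th=-np.radians(d)
    M2=M@R.from_rotvec([0,th,0]).as_matrix()
    print("t",round(o["time"],2),"pos",p.round(4),"yaw",cur.round(1),"j",o["joints"].round(2),"w",round(o["gripper_width"],4))
    print("turn",round(th,3),"then shift",(M2.T@(np.array([x,y,z])-p)).round(4))
E
python3 -c "
from h import *
plan(.4677,.3307,.12,92)"
```

```text
t 0.2 pos [0.1844 0.5442 0.2058] yaw 71.3 j [1.13 0.38 0.08 1.27 0.   1.46] w 0.0852
turn -0.362 then shift [-0.2232  0.0859 -0.2758]
```

>>> carry_out(commands=[[0, 0, 0, -0.12], [0, 0, 0, -0.12], [0, 0, 0, -0.122], [-0.028, 0, -0.034, 0], [-0.028, 0, -0.034, 0], [-0.028, 0.01, -0.034, 0], [-0.028, 0.02, -0.034, 0], [-0.028, 0.02, -0.034, 0], [-0.028, 0.02, -0.034, 0], [-0.028, 0.016, -0.035, 0], [-0.027, 0, -0.036, 0], [0, 0, 0, 0]], jaw=0.75)

```text
time: 1.4
eef_pos: [0.4713, 0.328, 0.1195]
tcp_rot: [0.492, -0.493, -0.507, 0.507]
ft_force: [-0.1, 1.1, 1.4]
gripper_width: 0.0639
```

```bash
python3 -c "
from h import *
plan(.4677,.3307,.004,92)
i=get_image('top')['img'];cv2.imwrite('pics/a1.png',cv2.resize(i[90:280,110:320],None,fx=3,fy=3))"
```

```text
t 1.4 pos [0.4713 0.328  0.1195] yaw 91.6 j [ 0.5   0.41 -0.09  1.06 -0.    0.47] w 0.0639
turn -0.006 then shift [0.003  0.1155 0.0036]
```

View pics/a1.png

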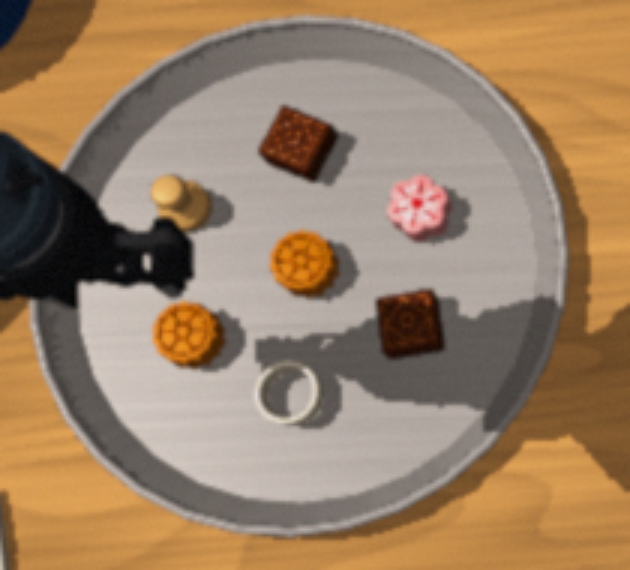

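>>> carry_out(commands=[[0.003, 0.03, 0.003, -0.006], [0, 0.03, 0, 0], [0, 0.03, 0, 0], [0, 0.015, 0, 0], [0, 0, 0, 0]])

```text
time: 1.95
eef_pos: [0.4606, 0.3339, 0.013]
tcp_rot: [0.49, -0.488, -0.509, 0.513]
ft_force: [-0.2, 0.4, 0.3]
gripper_width: 0.0647
```

```bash
python3 -c "
from h import *
plan(.4677,.3307,.004,92)
i=get_image('scene')['img'];cv2.imwrite('pics/a2.png',cv2.resize(i[215:365,250:440],None,fx=4,fy=4))"
```

```text
t 1.95 pos [0.4606 0.3339 0.013 ] yaw 92.5 j [ 0.52  0.5  -0.25  0.82  0.    0.47] w 0.0647
turn 0.008 then shift [-0.0034  0.0089 -0.007 ]
```

View pics/a2.png

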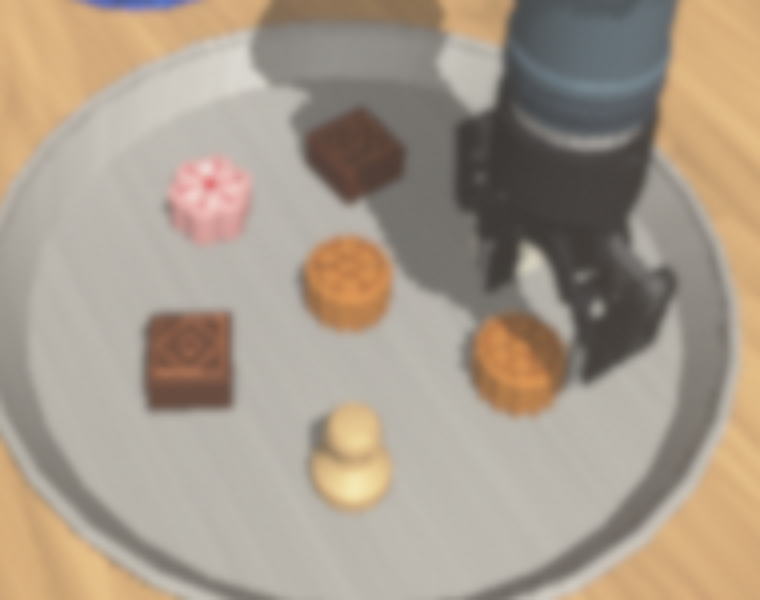

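```bash
cat >> h.py <<'E'
def proj(d,p):
    T=d["cam_to_world"];q=T[:3,:3].T@(np.array(p)-T[:3,3]);q=d["camera_matrix"]@q;return q[:2]/q[2]
E
python3 -c "
from h import *
plan(.4677,.3307,.004,92)
o=get_obs();M=Rm(o);p=o['eef_pos']
for n,(u0,v0,u1,v1,f) in dict(scene=(340,235,460,335,6),top=(110,150,240,250,6)).items():
  d=get_image(n);i=cv2.resize(d['img'][v0:v1,u0:u1],None,fx=f,fy=f)
  for s,c in((-.032,(0,255,0)),(0,(0,0,255)),(.032,(0,255,0))):
    for b in(-.004,-.08):
      q=(proj(d,p+M@[s,b,0])-[u0,v0]+.5)*f
      cv2.circle(i,tuple(int(k) for k in q),4,c,-1)
  q=(proj(d,[.4677,.3307,.031])-[u0,v0]+.5)*f;cv2.circle(i,tuple(int(k) for k in q),4,(255,0,0),-1)
  cv2.imwrite('pics/a3%s.png'%n,i)
"
```

```text
t 2.0 pos [0.4621 0.3345 0.0146] yaw 92.5 j [ 0.52  0.5  -0.25  0.82  0.    0.47] w 0.064
turn 0.008 then shift [-0.004   0.0106 -0.0055]
```

View pics/a3scene.png

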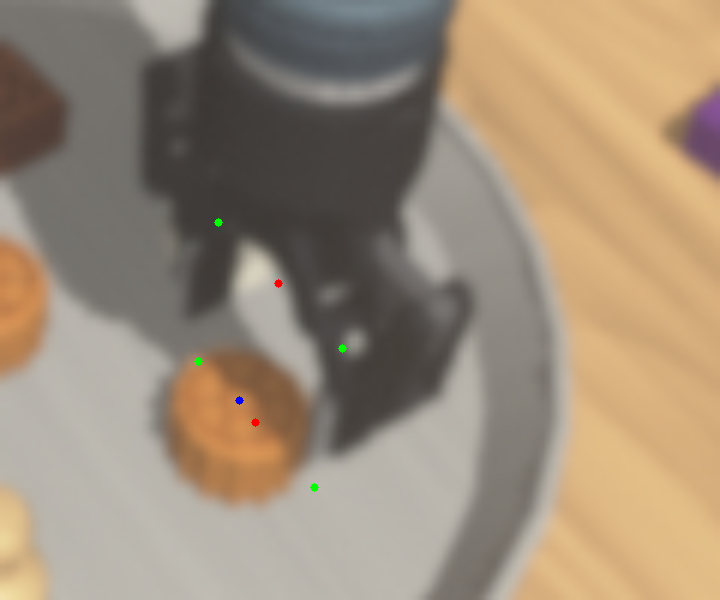

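View pics/a3top.png

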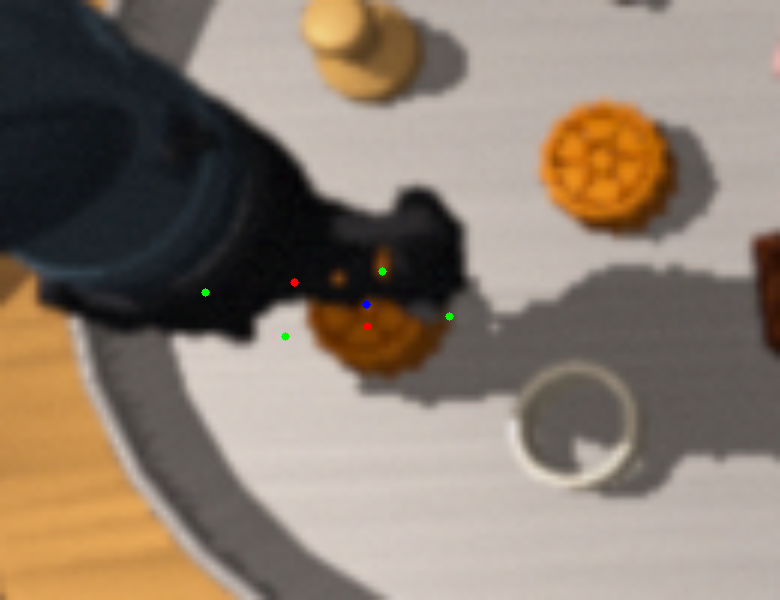

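```bash
python3 -c "
from h import *
for k in range(5):
  o=get_obs();print(o['time'],o['eef_pos'].round(4),o['joints'].round(4),o['tcp_rot'].round(3),o['ft_force'].round(1));get_image('top')
"
```

```text
2.1 [0.4643 0.3353 0.0166] [ 5.146e-01  4.970e-01 -2.493e-01  8.229e-01  2.000e-04  4.723e-01] [-0.489  0.489  0.511 -0.51 ] [0.1 0.9 1.4]
2.15 [0.4649 0.3354 0.0169] [ 5.143e-01  4.967e-01 -2.488e-01  8.227e-01  2.000e-04  4.723e-01] [-0.489  0.49   0.511 -0.509] [-0.9 -0.2 -0.3]
2.2 [0.4651 0.3354 0.017 ] [ 5.140e-01  4.966e-01 -2.487e-01  8.225e-01  1.000e-04  4.722e-01] [-0.489  0.49   0.511 -0.509] [0.1 0.6 0.2]
2.25 [0.4651 0.3353 0.0169] [ 5.138e-01  4.967e-01 -2.488e-01  8.224e-01  1.000e-04  4.722e-01] [-0.489  0.49   0.511 -0.509] [0.4 0.2 0.1]
2.3 [0.4651 0.3351 0.0167] [ 5.136e-01  4.969e-01 -2.491e-01  8.223e-01  1.000e-04  4.722e-01] [-0.489  0.49   0.511 -0.509] [-1.  -0.2  0.3]
```

```bash
python3 -c "
from h import *
plan(.4677,.3307,.005,92)"
```

```text
t 2.35 pos [0.4649 0.3349 0.0165] yaw 92.4 j [ 0.51  0.5  -0.25  0.82  0.    0.47] w 0.0638
turn 0.006 then shift [-0.0043  0.0115 -0.0026]
```

>>> carry_out(commands=[[-0.004, 0, -0.0026, 0], [0, 0.006, 0, 0], [0, 0.006, 0, 0], [0, 0, 0, 0], [0, 0, 0, 0], [0, 0, 0, 0], [0, 0, 0, 0]])

```text
time: 3.05
eef_pos: [0.4671, 0.3306, 0.0036]
tcp_rot: [-0.49, 0.49, 0.51, -0.51]
ft_force: [0.0, -0.0, 0.1]
gripper_width: 0.0639
```

```bash
python3 -c "
from h import *
plan(.4677,.3307,.004,92)
i=get_image('scene')['img'];cv2.imwrite('pics/a4.png',cv2.resize(i[235:335,340:460],None,fx=6,fy=6))"
```

```text
t 3.05 pos [0.4671 0.3306 0.0036] yaw 92.4 j [ 0.51  0.51 -0.26  0.79  0.    0.46] w 0.0639
turn 0.006 then shift [ 0.0001 -0.0004 -0.0006]
```

View pics/a4.png

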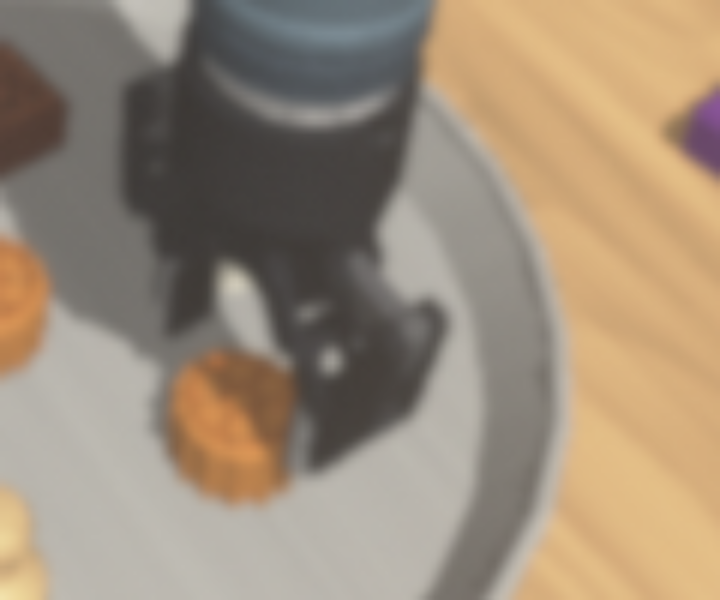

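>>> carry_out(commands=[[0, 0, 0, 0], [0, 0, 0, 0], [0, 0, 0, 0], [0, 0, 0, 0], [0, 0, 0, 0], [0, 0, 0, 0]], jaw=0)

```text
time: 3.7
eef_pos: [0.4697, 0.3315, 0.0061]
tcp_rot: [-0.489, 0.491, 0.512, -0.508]
ft_force: [0.7, -1.7, 11.8]
gripper_width: 0.0001
```

>>> carry_out(commands=[[0, -0.01, 0, 0], [0, -0.02, 0, 0], [0, -0.03, 0, 0], [0, -0.04, 0, 0], [0, -0.02, 0, 0], [0, 0, 0, 0], [0, 0, 0, 0], [0, 0, 0, 0]])

```text
time: 4.5
eef_pos: [0.4658, 0.3298, 0.1218]
tcp_rot: [0.49, -0.489, -0.509, 0.511]
ft_force: [-1.0, -0.3, -0.1]
gripper_width: -0.0
```

```bash
python3 -c "
from h import *
plan(.4649,-.3347,.12,145)
i=get_image('scene')['img'];cv2.imwrite('pics/a5.png',cv2.resize(i[195:335,300:460],None,fx=4,fy=4))"
```

```text
t 4.5 pos [0.4658 0.3298 0.1218] yaw 92.4 j [ 0.5   0.41 -0.1   1.07  0.    0.46] w -0.0
turn -0.919 then shift [-0.3804  0.0027  0.5448]
```

View pics/a5.png

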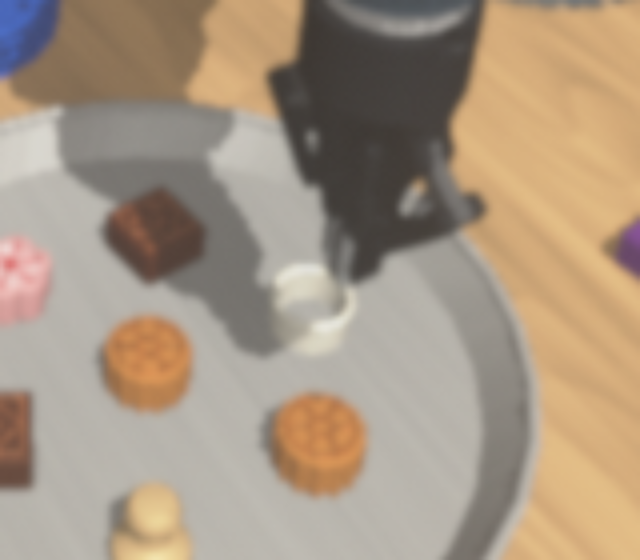

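```bash
python3 -c "
from h import *
o=get_obs();M=Rm(o);p=o['eef_pos'];print(p)
for n in('scene','top'):
  d=get_image(n);q=proj(d,p);print(n,q.round(1))
  u0,v0=[int(a) for a in q-[45,50]];i=cv2.resize(d['img'][v0:v0+90,u0:u0+90],None,fx=6,fy=6,interpolation=cv2.INTER_CUBIC)
  cv2.circle(i,tuple(int(k) for k in (q-[u0,v0]+.5)*6),4,(0,0,255),-1);print(u0,v0)
  cv2.imwrite('pics/a6%s.png'%n,cv2.convertScaleAbs(i,alpha=1.6,beta=20))
"
```

```text
[0.46563691 0.32973381 0.12164014]
scene [384.6 271.9]
339 221
top [156. 192.]
110 141
```

View pics/a6scene.png

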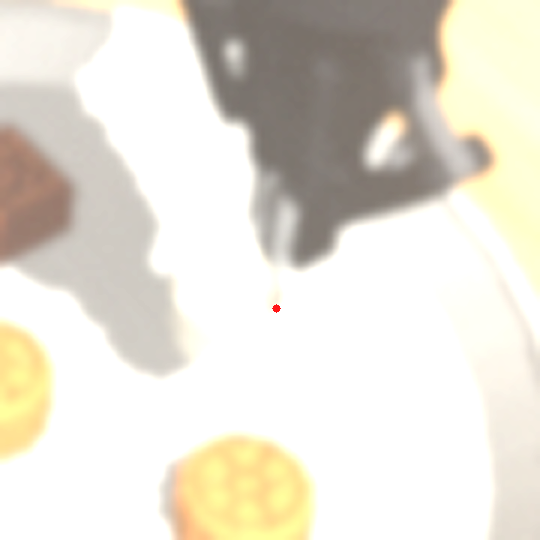

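View pics/a6top.png

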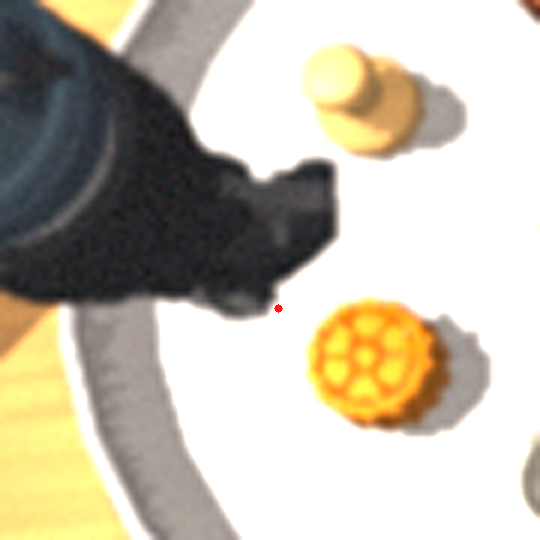

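```bash
cat >> h.py <<'E'
def tri(s,t,ps,pt):
    A=[];b=[]
    for d,u in((s,ps),(t,pt)):
        T=d["cam_to_world"];r=T[:3,:3]@np.linalg.solve(d["camera_matrix"],[*u,1.]);r/=np.linalg.norm(r)
        P=np.eye(3)-np.outer(r,r);A.append(P);b.append(P@T[:3,3])
    return np.linalg.lstsq(np.vstack(A),np.hstack(b),rcond=None)[0]
E
python3 -c "
from h import *
s=get_image('scene');t=get_image('top')
print(get_obs()['eef_pos'])
for a,b in(((386.5,264.5),(152.5,191.5)),((386.5,264.5),(153.7,191)),((384,264.5),(153.7,191.5))):
  x=tri(s,t,a,b);print(x.round(4),proj(s,x),proj(t,x))
for nm,a,b in (('roundB',(549,335),(107,415)),('A',(336,235),(304,296)),('fl',(162,135),(497,200))):
  x=tri(s,t,((a[0]+.5)/5-.5+270,(a[1]+.5)/5-.5+235),((b[0]+.5)/5-.5+150,(b[1]+.5)/5-.5+118));print(nm,x.round(4))
"
```

```text
[0.46623899 0.33004292 0.12235699]
[0.4624 0.3292 0.1408] [386.79425051 264.53237938] [152.6899719  191.28920429]
[0.4627 0.3279 0.1398] [386.20552951 264.46683397] [153.50967071 191.21091   ]
[0.464  0.3264 0.1387] [385.1482133  264.62558168] [154.43644956 190.6717511 ]
roundB [0.4674 0.3304 0.029 ]
A [0.5171 0.2382 0.0284]
fl [0.5567 0.1456 0.0285]
```

```bash
python3 -c "
from h import *
plan(.4685,.331,.02,92)"
```

```text
t 4.75 pos [0.4662 0.33   0.1224] yaw 92.4 j [ 0.5   0.41 -0.09  1.07  0.    0.46] w -0.0
turn 0.006 then shift [ 0.001   0.1024 -0.0025]
```

>>> carry_out(commands=[[0.001, 0, -0.0025, 0], [0, 0, 0, 0], [0, 0, 0, 0], [0, 0.03, 0, 0], [0, 0.04, 0, 0], [0, 0.03, 0, 0], [0, 0.01, 0, 0], [0, 0, 0, 0], [0, 0, 0, 0], [0, 0, 0, 0]], jaw=0.78)

```text
time: 5.75
eef_pos: [0.4711, 0.3325, 0.0154]
tcp_rot: [-0.489, 0.49, 0.511, -0.509]
ft_force: [-0.2, 0.4, 0.9]
gripper_width: 0.0664
```

>>> carry_out(commands=[[0, 0.006, 0, 0], [0, 0.006, 0, 0], [0, 0.003, 0, 0], [0, 0, 0, 0], [0, 0, 0, 0]])

```text
time: 6.25
eef_pos: [0.4692, 0.3314, -0.0018]
tcp_rot: [0.49, -0.49, -0.51, 0.51]
ft_force: [-0.2, -0.6, 0.2]
gripper_width: 0.0665
```

```bash
python3 -c "
from h import *
plan(.4685,.331,-.012,92)
i=get_image('scene')['img'];cv2.imwrite('pics/a7.png',cv2.resize(i[235:335,340:460],None,fx=6,fy=6))"
```

```text
t 6.25 pos [ 0.4692  0.3314 -0.0018] yaw 92.4 j [ 0.5   0.52 -0.26  0.79  0.    0.46] w 0.0665
turn 0.006 then shift [-0.0004  0.0102  0.0007]
```

View pics/a7.png

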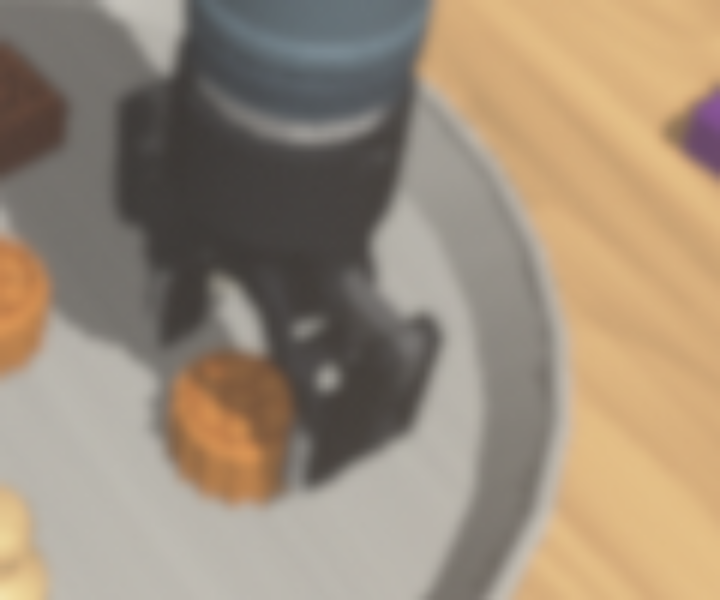

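Still short of the floor and no contact; going lower, watching force.

>>> carry_out(commands=[[0, 0.005, 0, 0], [0, 0.003, 0, 0], [0, 0, 0, 0], [0, 0, 0, 0]])

```text
time: 6.7
eef_pos: [0.4692, 0.3314, -0.0098]
tcp_rot: [0.49, -0.49, -0.51, 0.51]
ft_force: [1.2, -0.3, -0.5]
gripper_width: 0.0665
```

>>> carry_out(commands=[[0, 0.004, 0, 0], [0, 0, 0, 0], [0, 0, 0, 0]])

```text
time: 7.0
eef_pos: [0.4693, 0.3315, -0.0137]
tcp_rot: [0.49, -0.49, -0.51, 0.51]
ft_force: [-1.4, 0.5, -0.3]
gripper_width: 0.0666
```

```bash
python3 -c "
from h import *
plan(.4685,.331,-.012,92)
i=get_image('scene')['img'];cv2.imwrite('pics/a8.png',cv2.resize(i[235:335,340:460],None,fx=6,fy=6))"
```

```text
t 7.0 pos [ 0.4693  0.3315 -0.0137] yaw 92.4 j [ 0.5   0.54 -0.28  0.76  0.    0.46] w 0.0666
turn 0.006 then shift [-0.0004 -0.0017  0.0008]
```

View pics/a8.png

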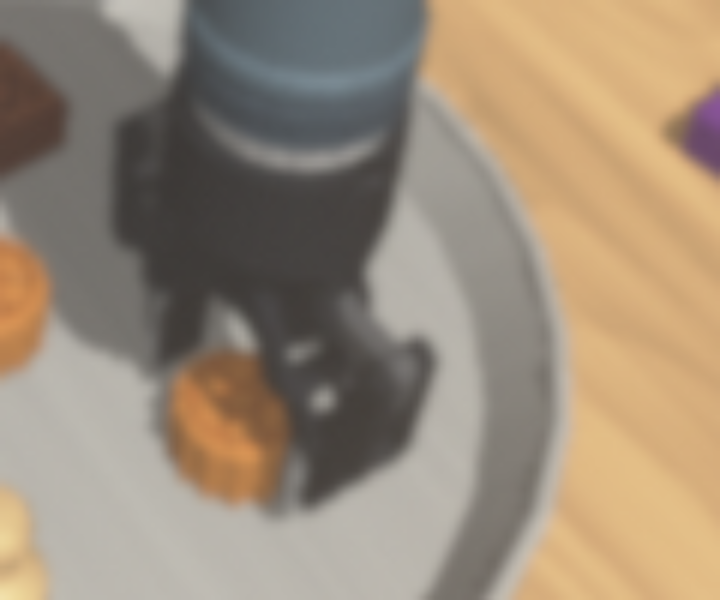

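>>> carry_out(commands=[[0, 0, 0, 0], [0, 0, 0, 0], [0, 0, 0, 0], [0, 0, 0, 0], [0, 0, 0, 0]], jaw=0)

```text
time: 7.55
eef_pos: [0.4699, 0.3318, -0.013]
tcp_rot: [-0.489, 0.49, 0.511, -0.51]
ft_force: [0.4, 0.0, 4.7]
gripper_width: 0.048
```

>>> carry_out(commands=[[0, -0.008, 0, 0], [0, -0.02, 0, 0], [0, -0.035, 0, 0], [0, -0.04, 0, 0], [0, -0.02, 0, 0], [0, 0, 0, 0], [0, 0, 0, 0]])

```text
time: 8.25
eef_pos: [0.4693, 0.3315, 0.1092]
tcp_rot: [-0.49, 0.49, 0.51, -0.51]
ft_force: [-1.2, 0.2, -0.7]
gripper_width: 0.048
```

```bash
python3 -c "
from h import *
plan(.4649,-.335,.115,145)
i=get_image('scene')['img'];cv2.imwrite('pics/a9.png',cv2.resize(i[195:335,300:460],None,fx=4,fy=4))"
```

```text
t 8.25 pos [0.4693 0.3315 0.1092] yaw 92.4 j [ 0.5   0.42 -0.11  1.04  0.    0.46] w 0.048
turn -0.919 then shift [-0.3787 -0.0059  0.5484]
```

View pics/a9.png

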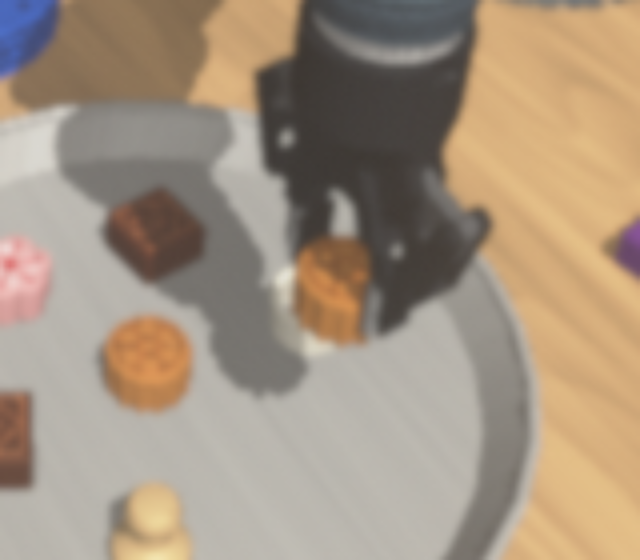

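>>> carry_out(commands=[[0, 0, 0, -0.07], [0, 0, 0, -0.13], [0, 0, 0, -0.13], [0, 0, 0, -0.13], [0, 0, 0, -0.13], [0, 0, 0, -0.13], [0, 0, 0, -0.13], [0, 0, 0, -0.069], [-0.01, 0, 0.0145, 0], [-0.02, 0, 0.029, 0], [-0.0237, 0, 0.0343, 0], [-0.0237, 0, 0.0343, 0]])

```text
time: 9.5
eef_pos: [0.4668, 0.1929, 0.1079]
tcp_rot: [0.214, -0.212, -0.674, 0.675]
ft_force: [0.9, -1.0, 0.2]
gripper_width: 0.0482
```

>>> carry_out(commands=[[-0.0237, 0, 0.0343, 0], [-0.0237, 0, 0.0343, 0], [-0.0237, 0, 0.0343, 0], [-0.0237, 0, 0.0343, 0], [-0.0237, 0, 0.0343, 0], [-0.0237, 0, 0.0343, 0], [-0.0237, 0, 0.0343, 0], [-0.0237, 0, 0.0343, 0], [-0.0237, 0, 0.0343, 0], [-0.0237, 0, 0.0343, 0], [-0.0237, 0, 0.0343, 0], [-0.02, 0, 0.029, 0]])

```text
time: 10.7
eef_pos: [0.4634, -0.3005, 0.1079]
tcp_rot: [-0.215, 0.213, 0.674, -0.674]
ft_force: [0.1, 1.3, -0.7]
gripper_width: 0.0476
```

>>> carry_out(commands=[[-0.014, 0, 0.02, 0], [-0.007, 0, 0.01, 0], [0, 0, 0, 0], [0, 0, 0, 0], [0, 0, 0, 0]])

```text
time: 11.2
eef_pos: [0.4652, -0.3334, 0.1091]
tcp_rot: [-0.213, 0.212, 0.675, -0.674]
ft_force: [-0.2, 0.0, -0.6]
gripper_width: 0.0482
```

```bash
python3 -c "
from h import *
plan(.4649,-.3342,-.0115,145)
i=get_image('top')['img'];cv2.imwrite('pics/b1.png',cv2.resize(i[60:250,315:535],None,fx=3,fy=3))"
```

```text
t 11.2 pos [ 0.4652 -0.3334  0.1091] yaw 145.1 j [-0.73  0.42 -0.11  1.04  0.   -1.69] w 0.0482
turn 0.001 then shift [-0.0004  0.1206  0.0009]
```

View pics/b1.png

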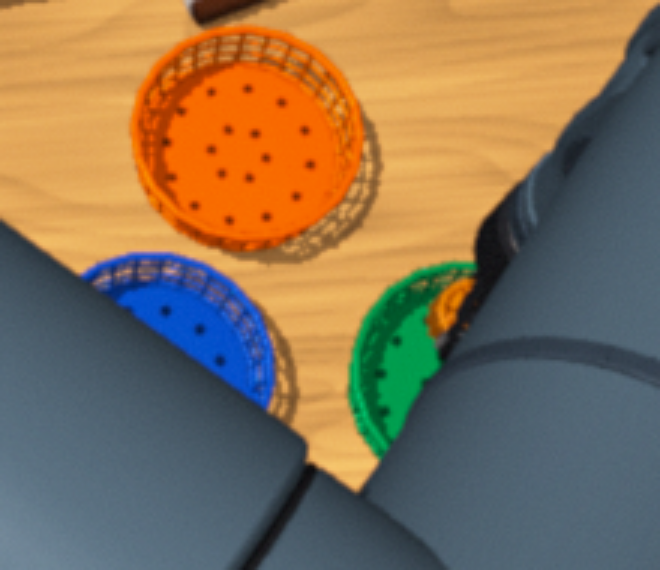

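>>> carry_out(commands=[[0, 0.02, 0.001, 0], [0, 0.03, 0, 0], [0, 0.03, 0, 0], [0, 0.02, 0, 0], [0, 0.01, 0, 0], [0, 0.005, 0, 0], [0, 0, 0, 0], [0, 0, 0, 0], [0, 0, 0, 0]])

```text
time: 12.15
eef_pos: [0.4659, -0.3367, -0.0044]
tcp_rot: [0.212, -0.213, -0.674, 0.675]
ft_force: [0.9, -0.3, -0.9]
gripper_width: 0.0479
```

>>> carry_out(commands=[[0, 0.003, 0, 0], [0, 0, 0, 0], [0, 0, 0, 0]])

```text
time: 12.45
eef_pos: [0.4649, -0.336, -0.0086]
tcp_rot: [-0.213, 0.213, 0.674, -0.674]
ft_force: [-0.1, -0.3, -0.6]
gripper_width: 0.0479
```

>>> carry_out(commands=[[0, 0.002, 0, 0], [0, 0, 0, 0], [0, 0, 0, 0]])

```text
time: 12.75
eef_pos: [0.4649, -0.3359, -0.0108]
tcp_rot: [-0.213, 0.212, 0.674, -0.674]
ft_force: [-0.4, 0.4, 0.1]
gripper_width: 0.0481
```

>>> carry_out(commands=[[0, 0.001, 0, 0], [0, 0, 0, 0], [0, 0, 0, 0]])

```text
time: 13.05
eef_pos: [0.465, -0.3359, -0.0117]
tcp_rot: [-0.213, 0.213, 0.674, -0.674]
ft_force: [-0.3, 0.4, -0.7]
gripper_width: 0.048
```

>>> carry_out(commands=[[0, 0.001, 0, 0], [0, 0, 0, 0], [0, 0, 0, 0]])

```text
time: 13.35
eef_pos: [0.4651, -0.336, -0.012]
tcp_rot: [0.212, -0.213, -0.674, 0.674]
ft_force: [-2.0, 1.5, 5.1]
gripper_width: 0.0481
```

>>> carry_out(commands=[[0, 0, 0, 0], [0, 0, 0, 0], [0, 0, 0, 0], [0, -0.01, 0, 0], [0, -0.03, 0, 0], [0, -0.04, 0, 0], [0, -0.03, 0, 0], [0, -0.015, 0, 0], [0, 0, 0, 0], [0, 0, 0, 0]], jaw=0.78)

```text
time: 14.35
eef_pos: [0.465, -0.336, 0.1124]
tcp_rot: [0.212, -0.213, -0.674, 0.674]
ft_force: [-0.3, 0.4, 0.0]
gripper_width: 0.0665
```

```bash
python3 -c "
from h import *
plan(.5184,.2387,.11,145)
for n,w in(('top',(60,250,315,535)),('scene',(120,230,160,340))):
  i=get_image(n)['img'];cv2.imwrite('pics/b2%s.png'%n,cv2.resize(i[w[0]:w[1],w[2]:w[3]],None,fx=3,fy=3))"
```

```text
t 14.35 pos [ 0.465  -0.336   0.1124] yaw 145.0 j [-0.74  0.42 -0.11  1.05  0.   -1.7 ] w 0.0665
turn 0.0 then shift [ 0.2859  0.0023 -0.5014]
```

View pics/b2scene.png

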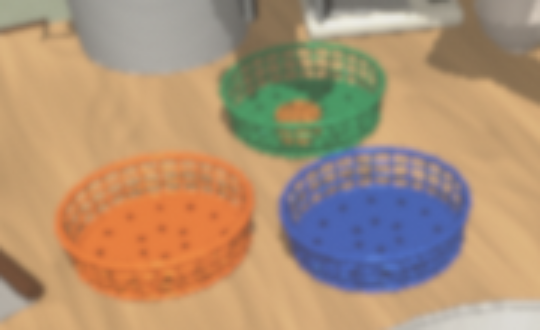

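>>> carry_out(commands=[[0.0095, 0, -0.0167, 0], [0.0191, 0, -0.0334, 0], [0.0191, 0, -0.0334, 0], [0.0191, 0, -0.0334, 0], [0.0191, 0, -0.0334, 0], [0.0191, 0, -0.0334, 0], [0.0191, 0, -0.0334, 0], [0.0191, 0, -0.0334, 0], [0.0191, 0, -0.0334, 0], [0.0191, 0, -0.0334, 0], [0.0191, 0, -0.0334, 0], [0.0191, 0, -0.0334, 0]])

```text
time: 15.65
eef_pos: [0.5035, 0.107, 0.1114]
tcp_rot: [0.213, -0.211, -0.674, 0.675]
ft_force: [0.1, 0.2, 0.8]
gripper_width: 0.0667
```

>>> carry_out(commands=[[0.0191, 0, -0.0334, 0], [0.0191, 0, -0.0334, 0], [0.0191, 0, -0.0334, 0], [0.0095, 0, -0.0167, 0], [0, 0, 0, 0], [0, 0, 0, 0], [0, 0, 0, 0], [0, 0, 0, 0]])

```text
time: 16.45
eef_pos: [0.5172, 0.2376, 0.1122]
tcp_rot: [0.213, -0.213, -0.674, 0.674]
ft_force: [0.6, 0.4, 0.0]
gripper_width: 0.0664
```

```bash
python3 -c "
from h import *
plan(.5184,.2390,-.013,145)"
```

```text
t 16.45 pos [0.5172 0.2376 0.1122] yaw 144.9 j [ 0.32  0.41 -0.12  1.04 -0.   -0.64] w 0.0664
turn -0.001 then shift [-0.0002  0.1252 -0.0019]
```

>>> carry_out(commands=[[0, 0, -0.0018, 0], [0, 0.02, 0, 0], [0, 0.035, 0, 0], [0, 0.035, 0, 0], [0, 0.02, 0, 0], [0, 0.01, 0, 0], [0, 0, 0, 0], [0, 0, 0, 0], [0, 0, 0, 0]])

```text
time: 17.35
eef_pos: [0.5202, 0.2406, -0.006]
tcp_rot: [-0.212, 0.213, 0.675, -0.674]
ft_force: [0.6, -0.9, 0.2]
gripper_width: 0.067
```

```bash
python3 -c "
from h import *
plan(.5184,.2390,-.013,145)
i=get_image('scene')['img'];cv2.imwrite('pics/c1.png',cv2.resize(i[225:325,280:400],None,fx=6,fy=6))"
```

```text
t 17.35 pos [ 0.5202  0.2406 -0.006 ] yaw 145.0 j [ 0.32  0.52 -0.28  0.77  0.   -0.64] w 0.067
turn 0.0 then shift [0.0005 0.007  0.0024]
```

View pics/c1.png

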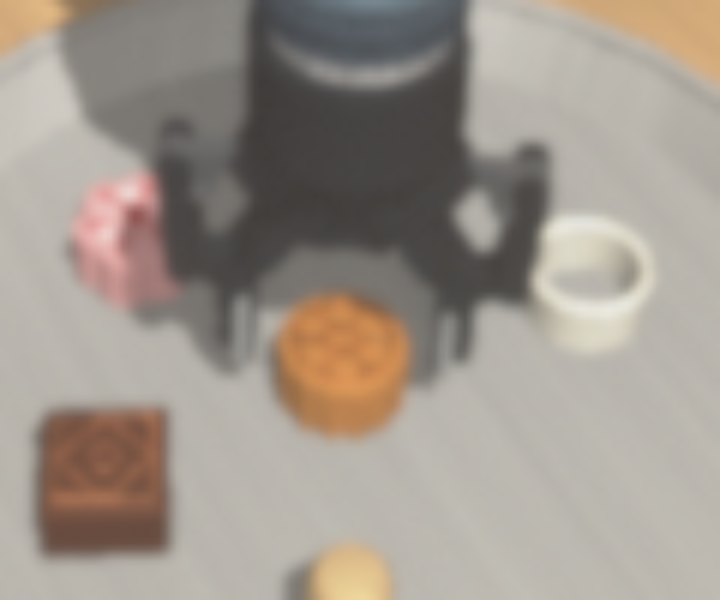

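>>> carry_out(commands=[[0, 0.005, 0, 0], [0, 0.002, 0, 0], [0, 0, 0, 0], [0, 0, 0, 0]])

```text
time: 17.8
eef_pos: [0.5184, 0.2402, -0.0147]
tcp_rot: [0.213, -0.212, -0.674, 0.674]
ft_force: [-1.2, -0.3, -0.1]
gripper_width: 0.0667
```

>>> carry_out(commands=[[0, 0, 0, 0], [0, 0, 0, 0], [0, 0, 0, 0], [0, 0, 0, 0], [0, 0, 0, 0]], jaw=0)

```text
time: 18.3
eef_pos: [0.5192, 0.2404, -0.0141]
tcp_rot: [-0.212, 0.213, 0.675, -0.674]
ft_force: [0.5, -1.0, 5.8]
gripper_width: 0.0481
```

>>> carry_out(commands=[[0, -0.008, 0, 0], [0, -0.02, 0, 0], [0, -0.035, 0, 0], [0, -0.04, 0, 0], [0, -0.02, 0, 0], [0, 0, 0, 0], [0, 0, 0, 0]])

```text
time: 19.0
eef_pos: [0.5184, 0.2401, 0.1081]
tcp_rot: [-0.213, 0.213, 0.674, -0.674]
ft_force: [0.4, 0.0, -1.2]
gripper_width: 0.0479
```

```bash
python3 -c "
from h import *
plan(.4225,-.3948,.11,145)
i=get_image('scene')['img'];cv2.imwrite('pics/c2.png',cv2.resize(i[205:325,270:410],None,fx=4,fy=4))"
```

```text
t 19.0 pos [0.5184 0.2401 0.1081] yaw 145.0 j [ 0.32  0.42 -0.12  1.03  0.   -0.64] w 0.0479
turn 0.0 then shift [-0.2856 -0.0019  0.5751]
```

View pics/c2.png

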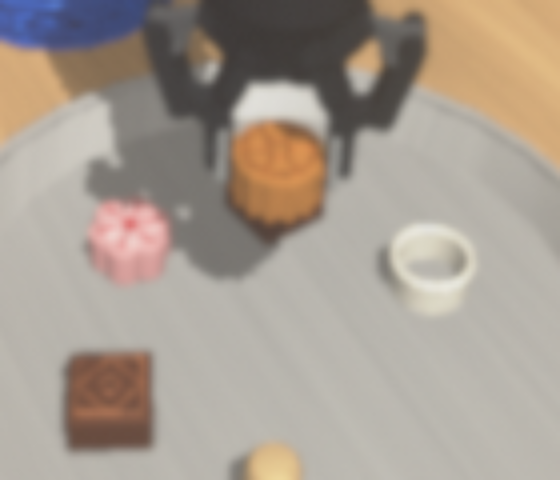

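>>> carry_out(commands=[[-0.009, 0, 0.018, 0], [-0.0178, 0, 0.0359, 0], [-0.0178, 0, 0.0359, 0], [-0.0178, 0, 0.0359, 0], [-0.0178, 0, 0.0359, 0], [-0.0178, 0, 0.0359, 0], [-0.0178, 0, 0.0359, 0], [-0.0178, 0, 0.0359, 0], [-0.0178, 0, 0.0359, 0], [-0.0178, 0, 0.0359, 0], [-0.0178, 0, 0.0359, 0], [-0.0178, 0, 0.0359, 0]])

```text
time: 20.25
eef_pos: [0.4476, -0.2161, 0.1064]
tcp_rot: [-0.214, 0.211, 0.675, -0.674]
ft_force: [0.7, 0.8, -0.6]
gripper_width: 0.0483
```

>>> carry_out(commands=[[-0.0178, 0, 0.0359, 0], [-0.0178, 0, 0.0359, 0], [-0.0178, 0, 0.0359, 0], [-0.0178, 0, 0.0359, 0], [-0.009, 0, 0.018, 0], [0, 0, 0, 0], [0, 0, 0, 0], [0, 0, 0, 0], [0, 0, 0, 0]])

```text
time: 21.15
eef_pos: [0.4227, -0.3923, 0.1079]
tcp_rot: [-0.212, 0.212, 0.675, -0.674]
ft_force: [-0.5, -0.3, -0.9]
gripper_width: 0.0483
```

```bash
python3 -c "
from h import *
plan(.4225,-.3948,-.013,145)
i=get_image('scene')['img'];cv2.imwrite('pics/c3.png',cv2.resize(i[90:200,190:330],None,fx=4,fy=4))"
```

```text
t 21.15 pos [ 0.4227 -0.3923  0.1079] yaw 145.1 j [-0.86  0.43 -0.1   1.04  0.   -1.82] w 0.0483
turn 0.002 then shift [-0.0014  0.1209  0.0023]
```

View pics/c3.png

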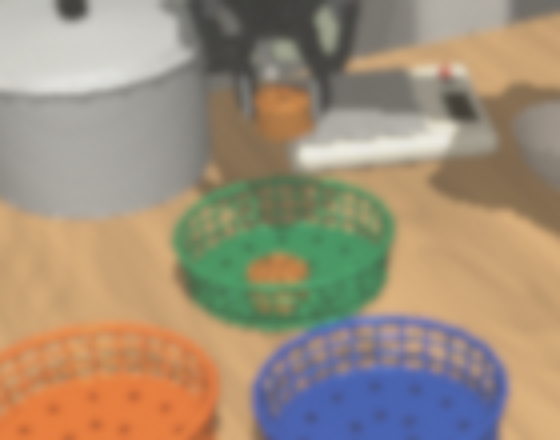

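>>> carry_out(commands=[[-0.001, 0.02, 0.002, 0], [0, 0.03, 0, 0], [0, 0.03, 0, 0], [0, 0.02, 0, 0], [0, 0.01, 0, 0], [0, 0.006, 0, 0], [0, 0, 0, 0], [0, 0, 0, 0], [0, 0, 0, 0], [0, 0, 0, 0]])

```text
time: 22.2
eef_pos: [0.423, -0.3968, -0.0067]
tcp_rot: [0.212, -0.213, -0.674, 0.675]
ft_force: [-1.2, 0.5, 0.0]
gripper_width: 0.0481
```

>>> carry_out(commands=[[0, 0.002, 0, 0], [0, 0.001, 0, 0], [0, 0, 0, 0], [0, 0, 0, 0]])

```text
time: 22.6
eef_pos: [0.4223, -0.396, -0.0108]
tcp_rot: [-0.213, 0.212, 0.674, -0.674]
ft_force: [-0.3, 0.8, -0.9]
gripper_width: 0.0477
```

>>> carry_out(commands=[[0, 0.001, 0, 0], [0, 0, 0, 0], [0, 0, 0, 0]])

```text
time: 22.9
eef_pos: [0.4224, -0.396, -0.0117]
tcp_rot: [-0.213, 0.213, 0.674, -0.674]
ft_force: [0.7, -0.0, 0.1]
gripper_width: 0.0481
```

>>> carry_out(commands=[[0, 0.001, 0, 0], [0, 0, 0, 0], [0, 0, 0, 0]])

```text
time: 23.2
eef_pos: [0.4224, -0.3961, -0.0127]
tcp_rot: [-0.213, 0.213, 0.674, -0.674]
ft_force: [-0.1, -0.5, -0.3]
gripper_width: 0.0481
```

>>> carry_out(commands=[[0, 0.0005, 0, 0], [0, 0, 0, 0], [0, 0, 0, 0]])

```text
time: 23.5
eef_pos: [0.4225, -0.3962, -0.013]
tcp_rot: [0.212, -0.213, -0.674, 0.674]
ft_force: [-0.9, 0.7, 0.9]
gripper_width: 0.0482
```

>>> carry_out(commands=[[0, 0, 0, 0], [0, 0, 0, 0], [0, 0, 0, 0], [0, -0.01, 0, 0], [0, -0.03, 0, 0], [0, -0.04, 0, 0], [0, -0.03, 0, 0], [0, -0.015, 0, 0], [0, 0, 0, 0], [0, 0, 0, 0]], jaw=0.78)

```text
time: 24.5
eef_pos: [0.4225, -0.3962, 0.112]
tcp_rot: [0.212, -0.213, -0.674, 0.674]
ft_force: [0.7, -0.1, -1.3]
gripper_width: 0.0665
```

```bash
python3 -c "
from h import *
plan(.557,.1465,.11,136.7)
for n,w in(('top',(60,250,315,535)),('scene',(120,230,160,340))):
  i=get_image(n)['img'];cv2.imwrite('pics/c4%s.png'%n,cv2.resize(i[w[0]:w[1],w[2]:w[3]],None,fx=3,fy=3))"
```

```text
t 24.5 pos [ 0.4225 -0.3962  0.112 ] yaw 145.0 j [-0.86  0.43 -0.09  1.05  0.   -1.82] w 0.0665
turn 0.145 then shift [ 0.2743  0.0019 -0.4872]
```

View pics/c4scene.png

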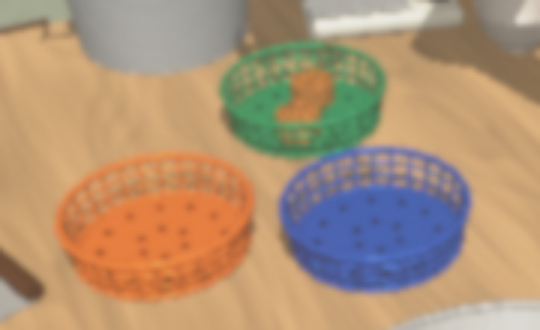

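>>> carry_out(commands=[[0, 0, 0, 0.145], [0.0098, 0, -0.0174, 0], [0.0196, 0, -0.0348, 0], [0.0196, 0, -0.0348, 0], [0.0196, 0, -0.0348, 0], [0.0196, 0, -0.0348, 0], [0.0196, 0, -0.0348, 0], [0.0196, 0, -0.0348, 0], [0.0196, 0, -0.0348, 0], [0.0196, 0, -0.0348, 0], [0.0196, 0, -0.0348, 0], [0.0196, 0, -0.0348, 0]])

```text
time: 25.8
eef_pos: [0.5218, 0.0137, 0.1109]
tcp_rot: [0.261, -0.259, -0.658, 0.658]
ft_force: [1.8, -1.1, -0.3]
gripper_width: 0.0666
```

>>> carry_out(commands=[[0.0196, 0, -0.0348, 0], [0.0196, 0, -0.0348, 0], [0.0196, 0, -0.0348, 0], [0.0098, 0, -0.0174, 0], [0, 0, 0, 0], [0, 0, 0, 0], [0, 0, 0, 0], [0, 0, 0, 0]])

```text
time: 26.6
eef_pos: [0.5562, 0.1457, 0.1117]
tcp_rot: [0.261, -0.261, -0.657, 0.657]
ft_force: [-0.6, -0.3, -0.8]
gripper_width: 0.0663
```

```bash
python3 -c "
from h import *
plan(.5575,.1465,-.014,136.7)
i=get_image('top')['img'];cv2.imwrite('pics/c5.png',cv2.resize(i[60:250,315:535],None,fx=3,fy=3))"
```

```text
t 26.6 pos [0.5562 0.1457 0.1117] yaw 136.6 j [ 0.15  0.42 -0.1   1.05 -0.   -0.67] w 0.0663
turn -0.001 then shift [-0.0004  0.1257 -0.0016]
```

View pics/c5.png

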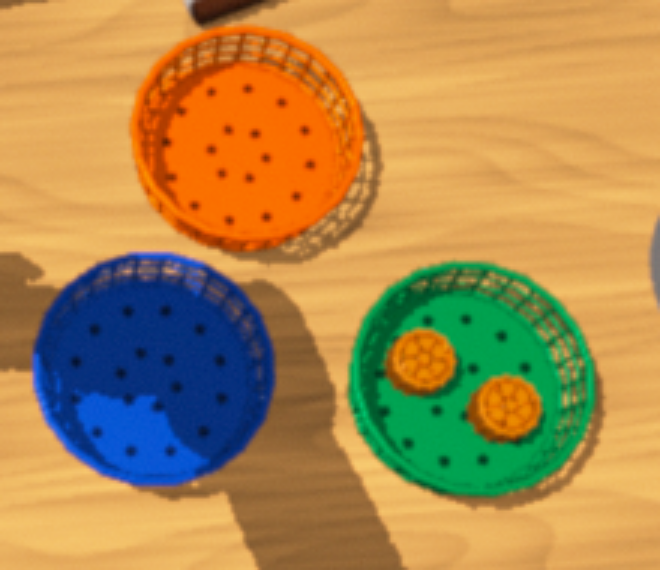

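The two round cakes lie apart and flat in the green basket (crop (422,360) and (507,407)). Now the flower.

>>> carry_out(commands=[[0, 0, -0.0016, 0], [0, 0.02, 0, 0], [0, 0.035, 0, 0], [0, 0.035, 0, 0], [0, 0.02, 0, 0], [0, 0.01, 0, 0], [0, 0, 0, 0], [0, 0, 0, 0], [0, 0, 0, 0]])

```text
time: 27.55
eef_pos: [0.5595, 0.148, -0.0065]
tcp_rot: [-0.26, 0.262, 0.658, -0.657]
ft_force: [-0.2, 0.2, -0.5]
gripper_width: 0.0666
```

```bash
python3 -c "
from h import *
plan(.5575,.1465,-.014,136.7)
i=get_image('scene')['img'];cv2.imwrite('pics/d1.png',cv2.resize(i[205:305,250:370],None,fx=6,fy=6))"
```

```text
t 27.55 pos [ 0.5595  0.148  -0.0065] yaw 136.7 j [ 0.15  0.53 -0.26  0.78  0.   -0.67] w 0.0666
turn 0.0 then shift [0.0004 0.0075 0.0025]
```

View pics/d1.png

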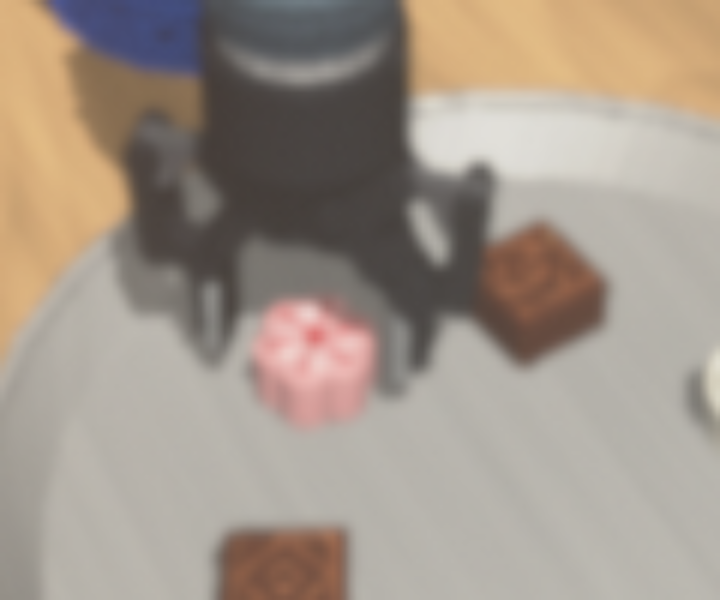

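>>> carry_out(commands=[[0, 0.005, 0, 0], [0, 0.002, 0, 0], [0, 0, 0, 0], [0, 0, 0, 0]])

```text
time: 28.0
eef_pos: [0.5577, 0.1478, -0.0152]
tcp_rot: [0.261, -0.261, -0.657, 0.657]
ft_force: [-0.1, -0.5, 0.2]
gripper_width: 0.0663
```

>>> carry_out(commands=[[0, 0, 0, 0], [0, 0, 0, 0], [0, 0, 0, 0], [0, 0, 0, 0], [0, 0, 0, 0]], jaw=0)

```text
time: 28.5
eef_pos: [0.5584, 0.148, -0.0146]
tcp_rot: [-0.261, 0.261, 0.657, -0.657]
ft_force: [0.3, -0.2, 5.1]
gripper_width: 0.0448
```

>>> carry_out(commands=[[0, -0.008, 0, 0], [0, -0.02, 0, 0], [0, -0.035, 0, 0], [0, -0.04, 0, 0], [0, -0.02, 0, 0], [0, 0, 0, 0], [0, 0, 0, 0]])

```text
time: 29.2
eef_pos: [0.5577, 0.1478, 0.1077]
tcp_rot: [-0.261, 0.261, 0.657, -0.657]
ft_force: [-0.8, 0.0, -1.1]
gripper_width: 0.0448
```

```bash
python3 -c "
from h import *
plan(.471,-.122,.11,136.7)
i=get_image('scene')['img'];cv2.imwrite('pics/d2.png',cv2.resize(i[165:305,250:390],None,fx=4,fy=4))"
```

```text
t 29.2 pos [0.5577 0.1478 0.1077] yaw 136.7 j [ 0.15  0.43 -0.1   1.04  0.   -0.67] w 0.0448
turn 0.0 then shift [-0.1219 -0.0023  0.2558]
```

View pics/d2.png

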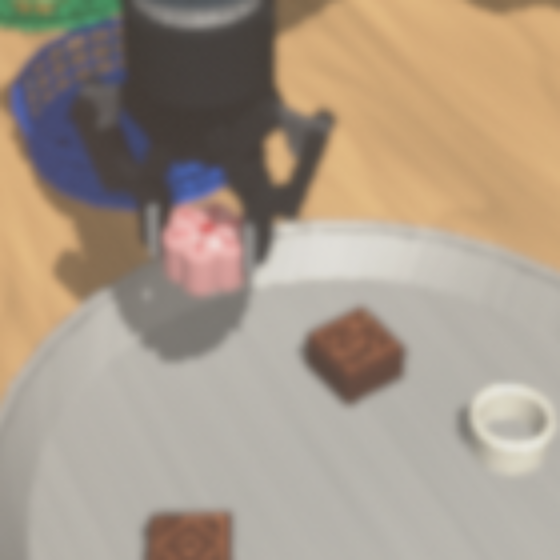

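Held. Move to blue: 8 units of (-.01524, .032).

>>> carry_out(commands=[[-0.0076, 0, 0.016, 0], [-0.0152, 0, 0.032, 0], [-0.0152, 0, 0.032, 0], [-0.0152, 0, 0.032, 0], [-0.0152, 0, 0.032, 0], [-0.0152, 0, 0.032, 0], [-0.0152, 0, 0.032, 0], [-0.0152, 0, 0.032, 0], [-0.0076, 0, 0.016, 0], [0, 0, 0, 0], [0, 0, 0, 0], [0, 0, 0, 0]])

```text
time: 30.45
eef_pos: [0.4702, -0.1211, 0.1072]
tcp_rot: [-0.261, 0.26, 0.657, -0.657]
ft_force: [-0.0, 0.8, -0.6]
gripper_width: 0.0443
```

>>> carry_out(commands=[[0, 0.02, 0, 0], [0, 0.03, 0, 0], [0, 0.03, 0, 0], [0, 0.02, 0, 0], [0, 0.01, 0, 0], [0, 0.006, 0, 0], [0, 0, 0, 0], [0, 0, 0, 0], [0, 0, 0, 0], [0, 0, 0, 0]])

```text
time: 31.45
eef_pos: [0.4716, -0.1222, -0.0073]
tcp_rot: [-0.26, 0.261, 0.657, -0.657]
ft_force: [-0.6, 0.7, -0.3]
gripper_width: 0.0444
```

>>> carry_out(commands=[[0, 0.002, 0, 0], [0, 0, 0, 0], [0, 0, 0, 0]])

```text
time: 31.75
eef_pos: [0.4707, -0.1219, -0.0101]
tcp_rot: [-0.261, 0.261, 0.657, -0.657]
ft_force: [0.6, -0.0, -0.4]
gripper_width: 0.0445
```

>>> carry_out(commands=[[0, 0.002, 0, 0], [0, 0, 0, 0], [0, 0.001, 0, 0], [0, 0, 0, 0], [0, 0, 0, 0]])

```text
time: 32.25
eef_pos: [0.4708, -0.1219, -0.0132]
tcp_rot: [-0.261, 0.261, 0.657, -0.657]
ft_force: [-0.3, 0.0, -0.3]
gripper_width: 0.0445
```

>>> carry_out(commands=[[0, 0.0005, 0, 0], [0, 0, 0, 0], [0, 0, 0, 0]])

```text
time: 32.55
eef_pos: [0.4708, -0.1219, -0.0136]
tcp_rot: [-0.261, 0.261, 0.657, -0.657]
ft_force: [-0.9, -0.0, -0.6]
gripper_width: 0.045
```

>>> carry_out(commands=[[0, 0, 0, 0], [0, 0, 0, 0], [0, 0, 0, 0], [0, -0.01, 0, 0], [0, -0.03, 0, 0], [0, -0.04, 0, 0], [0, -0.03, 0, 0], [0, -0.015, 0, 0], [0, 0, 0, 0], [0, 0, 0, 0]], jaw=0.78)

```text
time: 33.55
eef_pos: [0.4709, -0.1219, 0.1115]
tcp_rot: [-0.261, 0.261, 0.657, -0.657]
ft_force: [-0.1, 0.2, -0.6]
gripper_width: 0.0665
```

```bash
python3 -c "
from h import *
plan(.6193,.2403,.11,152.3)
plan(.4635,.1588,.11,94.1)
for n,w in(('top',(60,250,315,535)),('scene',(120,230,160,340))):
  i=get_image(n)['img'];cv2.imwrite('pics/d4%s.png'%n,cv2.resize(i[w[0]:w[1],w[2]:w[3]],None,fx=3,fy=3))"
```

```text
t 33.55 pos [ 0.4709 -0.1219  0.1115] yaw 136.7 j [-0.38  0.25 -0.35  0.97  0.   -1.2 ] w 0.0665
turn -0.272 then shift [ 0.037   0.0016 -0.3897]
t 33.55 pos [ 0.4709 -0.1219  0.1115] yaw 136.7 j [-0.38  0.25 -0.35  0.97  0.   -1.2 ] w 0.0665
turn 0.744 then shift [ 0.2805  0.0015 -0.0127]
```

View pics/d4scene.png

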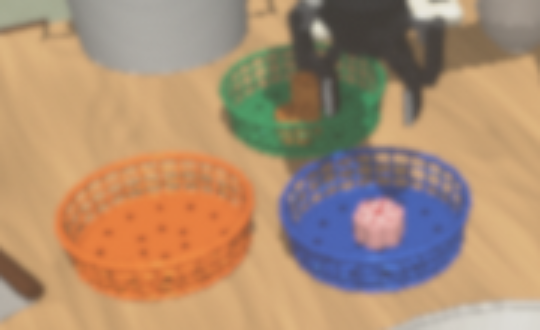

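>>> carry_out(commands=[[0, 0, 0, -0.136], [0, 0, 0, -0.136], [0.0037, 0, -0.039, 0], [0.0037, 0, -0.039, 0], [0.0037, 0, -0.039, 0], [0.0037, 0, -0.039, 0], [0.0037, 0, -0.039, 0], [0.0037, 0, -0.039, 0], [0.0037, 0, -0.039, 0], [0.0037, 0, -0.039, 0], [0.0037, 0, -0.039, 0], [0.0037, 0, -0.039, 0]])

```text
time: 34.85
eef_pos: [0.6186, 0.2419, 0.1094]
tcp_rot: [0.17, -0.168, -0.686, 0.687]
ft_force: [0.8, -0.6, -0.2]
gripper_width: 0.0664
```

>>> carry_out(commands=[[0, 0, 0, 0], [0, 0, 0, 0], [0, 0, 0, 0], [0, 0, 0, 0]])

```text
time: 35.25
eef_pos: [0.6188, 0.2393, 0.111]
tcp_rot: [0.17, -0.169, -0.686, 0.687]
ft_force: [-0.4, 0.3, 0.6]
gripper_width: 0.0666
```

```bash
python3 -c "
from h import *
plan(.6193,.2403,-.014,152.3)
i=get_image('scene')['img'];cv2.imwrite('pics/e1.png',cv2.resize(i[225:345,240:380],None,fx=5,fy=5))"
```

```text
t 35.25 pos [0.6188 0.2393 0.111 ] yaw 152.2 j [ 0.27  0.6   0.19  1.16 -0.   -0.81] w 0.0666
turn -0.002 then shift [-1.00e-04  1.25e-01 -1.30e-03]
```

View pics/e1.png

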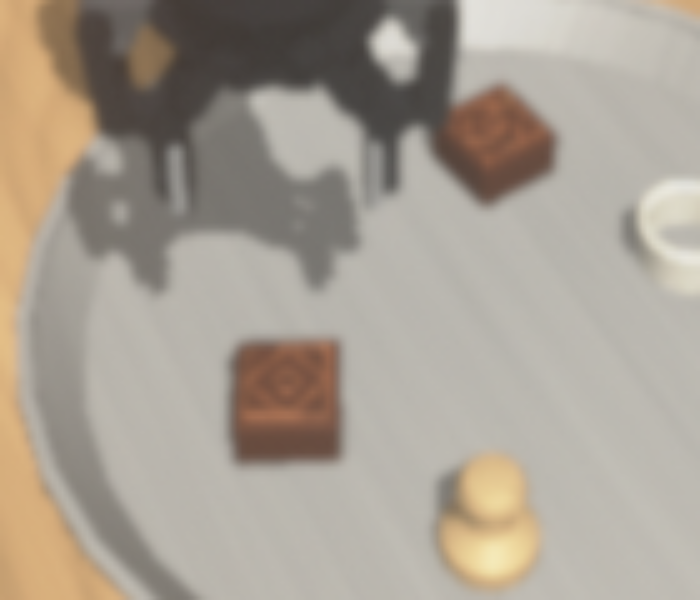

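>>> carry_out(commands=[[0, 0, -0.001, 0], [0, 0.02, 0, 0], [0, 0.035, 0, 0], [0, 0.035, 0, 0], [0, 0.02, 0, 0], [0, 0.01, 0, 0], [0, 0, 0, 0], [0, 0, 0, 0], [0, 0, 0, 0]])

```text
time: 36.2
eef_pos: [0.6215, 0.2419, -0.0066]
tcp_rot: [-0.168, 0.17, 0.687, -0.686]
ft_force: [0.1, 0.2, 0.9]
gripper_width: 0.0668
```

```bash
python3 -c "
from h import *
plan(.6193,.2403,-.014,152.3)
i=get_image('scene')['img'];cv2.imwrite('pics/e2.png',cv2.resize(i[225:345,240:380],None,fx=5,fy=5))"
```

```text
t 36.2 pos [ 0.6215  0.2419 -0.0066] yaw 152.3 j [ 0.28  0.68  0.02  0.91  0.   -0.81] w 0.0668
turn -0.0 then shift [0.0012 0.0074 0.0024]
```

View pics/e2.png

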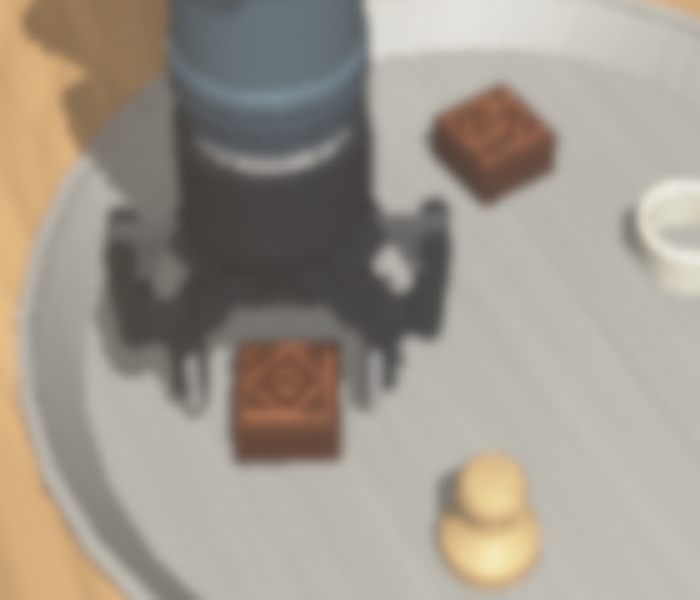

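>>> carry_out(commands=[[0, 0.004, 0, 0], [0, 0.002, 0, 0], [0, 0, 0, 0], [0, 0, 0, 0]])

```text
time: 36.65
eef_pos: [0.6197, 0.2415, -0.0147]
tcp_rot: [0.169, -0.169, -0.687, 0.687]
ft_force: [-0.1, 0.5, -0.5]
gripper_width: 0.0669
```

>>> carry_out(commands=[[0, 0, 0, 0], [0, 0, 0, 0], [0, 0, 0, 0], [0, 0, 0, 0], [0, 0, 0, 0]], jaw=0)

```text
time: 37.15
eef_pos: [0.6203, 0.2416, -0.0142]
tcp_rot: [-0.169, 0.17, 0.687, -0.686]
ft_force: [0.3, 0.2, 2.4]
gripper_width: 0.0445
```

>>> carry_out(commands=[[0, -0.008, 0, 0], [0, -0.02, 0, 0], [0, -0.035, 0, 0], [0, -0.04, 0, 0], [0, -0.02, 0, 0], [0, 0, 0, 0], [0, 0, 0, 0]])

```text
time: 37.85
eef_pos: [0.6198, 0.2415, 0.1084]
tcp_rot: [-0.169, 0.169, 0.687, -0.686]
ft_force: [-0.6, 0.3, -0.6]
gripper_width: 0.0446
```

```bash
python3 -c "
from h import *
plan(.6754,-.1848,.11,152.3)
plan(.6409,-.2503,.11,152.3)
i=get_image('scene')['img'];cv2.imwrite('pics/e3.png',cv2.resize(i[195:335,240:380],None,fx=4,fy=4))"
```

```text
t 37.85 pos [0.6198 0.2415 0.1084] yaw 152.3 j [ 0.28  0.6   0.19  1.16  0.   -0.81] w 0.0446
turn -0.0 then shift [-0.2474 -0.0017  0.3516]
t 37.85 pos [0.6198 0.2415 0.1084] yaw 152.3 j [ 0.28  0.6   0.19  1.16  0.   -0.81] w 0.0446
turn -0.0 then shift [-0.2473 -0.0017  0.4256]
```

View pics/e3.png

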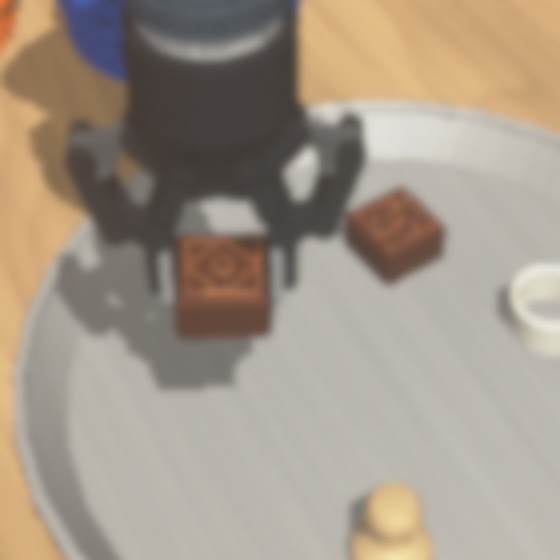

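>>> carry_out(commands=[[-0.0095, 0, 0.0164, 0], [-0.019, 0, 0.0327, 0], [-0.019, 0, 0.0327, 0], [-0.019, 0, 0.0327, 0], [-0.019, 0, 0.0327, 0], [-0.019, 0, 0.0327, 0], [-0.019, 0, 0.0327, 0], [-0.019, 0, 0.0327, 0], [-0.019, 0, 0.0327, 0], [-0.019, 0, 0.0327, 0], [-0.019, 0, 0.0327, 0], [-0.019, 0, 0.0327, 0]])

```text
time: 39.1
eef_pos: [0.6364, -0.1951, 0.1064]
tcp_rot: [-0.171, 0.168, 0.687, -0.686]
ft_force: [0.5, 0.4, -0.7]
gripper_width: 0.0447
```

>>> carry_out(commands=[[-0.019, 0, 0.0327, 0], [-0.0095, 0, 0.0164, 0], [0, 0, 0, 0], [0, 0, 0, 0], [0, 0, 0, 0], [0, 0, 0, 0]])

```text
time: 39.7
eef_pos: [0.6408, -0.2482, 0.1083]
tcp_rot: [-0.169, 0.168, 0.687, -0.687]
ft_force: [0.6, -0.2, -0.1]
gripper_width: 0.0449
```

```bash
python3 -c "
from h import *
plan(.6409,-.2503,-.013,152.3)"
```

```text
t 39.7 pos [ 0.6408 -0.2482  0.1083] yaw 152.4 j [-0.46  0.65  0.27  1.19  0.   -1.55] w 0.0449
turn 0.002 then shift [-0.0012  0.1213  0.0019]
```

>>> carry_out(commands=[[-0.001, 0.02, 0.0015, 0], [0, 0.03, 0, 0], [0, 0.03, 0, 0], [0, 0.02, 0, 0], [0, 0.01, 0, 0], [0, 0.006, 0, 0], [0, 0, 0, 0], [0, 0, 0, 0], [0, 0, 0, 0], [0, 0, 0, 0]])

```text
time: 40.7
eef_pos: [0.6419, -0.252, -0.0064]
tcp_rot: [0.169, -0.17, -0.686, 0.687]
ft_force: [0.8, 0.4, -0.8]
gripper_width: 0.0448
```

>>> carry_out(commands=[[0, 0.002, 0, 0], [0, 0, 0, 0], [0, 0.0015, 0, 0], [0, 0, 0, 0], [0, 0, 0, 0]])

```text
time: 41.2
eef_pos: [0.6409, -0.2515, -0.0113]
tcp_rot: [-0.169, 0.169, 0.687, -0.686]
ft_force: [-0.2, 0.4, -0.2]
gripper_width: 0.0445
```

>>> carry_out(commands=[[0, 0.001, 0, 0], [0, 0, 0, 0], [0, 0, 0, 0]])

```text
time: 41.5
eef_pos: [0.641, -0.2516, -0.0122]
tcp_rot: [-0.169, 0.169, 0.687, -0.686]
ft_force: [-0.1, 0.2, -0.6]
gripper_width: 0.0446
```

>>> carry_out(commands=[[0, 0.001, 0, 0], [0, 0, 0, 0], [0, 0, 0, 0]])

```text
time: 41.8
eef_pos: [0.641, -0.2516, -0.0132]
tcp_rot: [-0.169, 0.169, 0.687, -0.687]
ft_force: [-0.5, 0.3, 0.0]
gripper_width: 0.0446
```

>>> carry_out(commands=[[0, 0, 0, 0], [0, 0, 0, 0], [0, 0, 0, 0], [0, -0.01, 0, 0], [0, -0.03, 0, 0], [0, -0.04, 0, 0], [0, -0.03, 0, 0], [0, -0.015, 0, 0], [0, 0, 0, 0], [0, 0, 0, 0]], jaw=0.78)

```text
time: 42.8
eef_pos: [0.6411, -0.2516, 0.1121]
tcp_rot: [0.169, -0.17, -0.687, 0.687]
ft_force: [-0.8, -0.9, -0.5]
gripper_width: 0.0666
```

```bash
python3 -c "
from h import *
plan(.4635,.1588,.11,94.1)
for n,w in(('top',(60,250,315,535)),('scene',(120,230,160,340))):
  i=get_image(n)['img'];cv2.imwrite('pics/e4%s.png'%n,cv2.resize(i[w[0]:w[1],w[2]:w[3]],None,fx=3,fy=3))"
```

```text
t 42.8 pos [ 0.6411 -0.2516  0.1121] yaw 152.3 j [-0.47  0.65  0.28  1.2   0.   -1.55] w 0.0666
turn 1.016 then shift [0.4221 0.0019 0.1478]
```

View pics/e4scene.png

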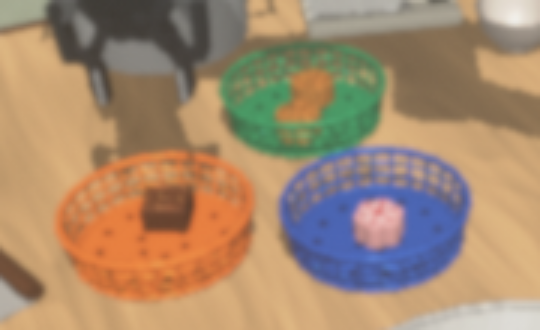

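>>> carry_out(commands=[[0, 0, 0, 0.08], [0, 0, 0, 0.13], [0, 0, 0, 0.14], [0, 0, 0, 0.14], [0, 0, 0, 0.14], [0, 0, 0, 0.14], [0, 0, 0, 0.14], [0, 0, 0, 0.106], [0.019, 0, 0.0067, 0], [0.0384, 0, 0.0134, 0], [0.0384, 0, 0.0134, 0], [0.0384, 0, 0.0134, 0]])

```text
time: 44.1
eef_pos: [0.5827, -0.1196, 0.11]
tcp_rot: [0.483, -0.481, -0.517, 0.518]
ft_force: [-0.1, 0.4, 0.3]
gripper_width: 0.067
```

>>> carry_out(commands=[[0.0384, 0, 0.0134, 0], [0.0384, 0, 0.0134, 0], [0.0384, 0, 0.0134, 0], [0.0384, 0, 0.0134, 0], [0.0384, 0, 0.0134, 0], [0.0384, 0, 0.0134, 0], [0.0384, 0, 0.0134, 0], [0.019, 0, 0.0067, 0], [0, 0, 0, 0], [0, 0, 0, 0], [0, 0, 0, 0], [0, 0, 0, 0]])

```text
time: 45.3
eef_pos: [0.4644, 0.1578, 0.1116]
tcp_rot: [0.482, -0.482, -0.517, 0.517]
ft_force: [0.3, -0.2, -0.1]
gripper_width: 0.0666
```

```bash
python3 -c "
from h import *
plan(.4638,.159,-.013,94.1)
i=get_image('scene')['img'];cv2.imwrite('pics/f1.png',cv2.resize(i[205:325,280:420],None,fx=5,fy=5))"
```

```text
t 45.3 pos [0.4644 0.1578 0.1116] yaw 94.0 j [ 0.2   0.26 -0.34  0.97 -0.    0.13] w 0.0666
turn -0.002 then shift [0.0012 0.1246 0.0005]
```

View pics/f1.png

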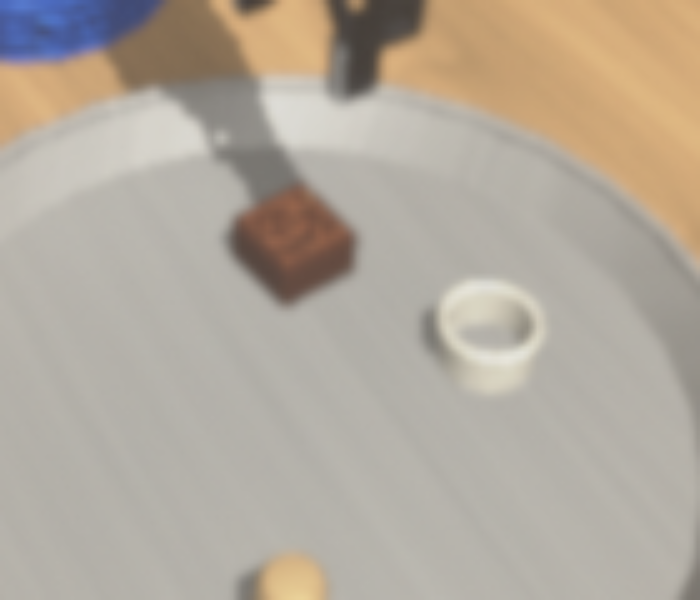

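>>> carry_out(commands=[[0.001, 0, 0.0005, 0], [0, 0.02, 0, 0], [0, 0.035, 0, 0], [0, 0.035, 0, 0], [0, 0.02, 0, 0], [0, 0.01, 0, 0], [0, 0, 0, 0], [0, 0, 0, 0], [0, 0, 0, 0]])

```text
time: 46.25
eef_pos: [0.4649, 0.1601, -0.0068]
tcp_rot: [-0.481, 0.482, 0.518, -0.517]
ft_force: [-0.8, 0.6, -0.1]
gripper_width: 0.0665
```

```bash
python3 -c "
from h import *
plan(.4638,.159,-.013,94.1)
i=get_image('scene')['img'];cv2.imwrite('pics/f2.png',cv2.resize(i[205:325,280:420],None,fx=5,fy=5))"
```

```text
t 46.25 pos [ 0.4649  0.1601 -0.0068] yaw 94.1 j [ 0.2   0.39 -0.5   0.67  0.    0.13] w 0.0665
turn -0.0 then shift [-0.001   0.0062  0.0012]
```

View pics/f2.png

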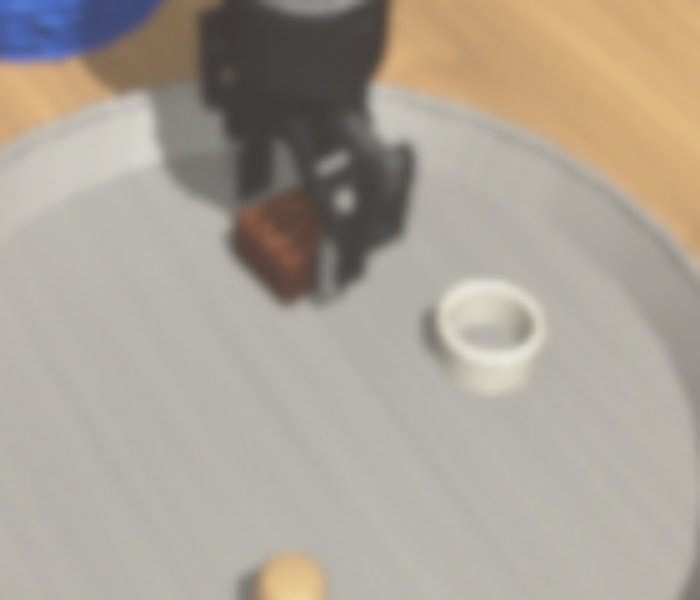

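Good, well clear of the cutter.

>>> carry_out(commands=[[0, 0.004, 0, 0], [0, 0.002, 0, 0], [0, 0, 0, 0], [0, 0, 0, 0]])

```text
time: 46.7
eef_pos: [0.4633, 0.1598, -0.0142]
tcp_rot: [0.482, -0.482, -0.517, 0.518]
ft_force: [-0.3, 0.2, -0.2]
gripper_width: 0.0666
```

>>> carry_out(commands=[[0, 0, 0, 0], [0, 0, 0, 0], [0, 0, 0, 0], [0, 0, 0, 0], [0, 0, 0, 0]], jaw=0)

```text
time: 47.2
eef_pos: [0.4638, 0.1599, -0.0138]
tcp_rot: [-0.482, 0.482, 0.518, -0.517]
ft_force: [0.3, 0.6, 4.3]
gripper_width: 0.0445
```

>>> carry_out(commands=[[0, -0.008, 0, 0], [0, -0.02, 0, 0], [0, -0.035, 0, 0], [0, -0.04, 0, 0], [0, -0.02, 0, 0], [0, 0, 0, 0], [0, 0, 0, 0]])

```text
time: 47.9
eef_pos: [0.4633, 0.1598, 0.1088]
tcp_rot: [-0.482, 0.482, 0.518, -0.517]
ft_force: [-0.6, 0.1, -0.0]
gripper_width: 0.0448
```

```bash
python3 -c "
from h import *
plan(.6754,-.1848,.11,152.3)
t=get_image('top');cv2.imwrite('pics/f3.png',cv2.resize(t['img'][60:250,315:535],None,fx=3,fy=3))
i=get_image('scene')['img'];cv2.imwrite('pics/f3s.png',cv2.resize(i[175:315,280:420],None,fx=4,fy=4))"
```

```text
t 47.9 pos [0.4633 0.1598 0.1088] yaw 94.1 j [ 0.2   0.26 -0.34  0.97  0.    0.13] w 0.0448
turn -1.016 then shift [-0.348  -0.0012  0.2065]
```

View pics/f3.png

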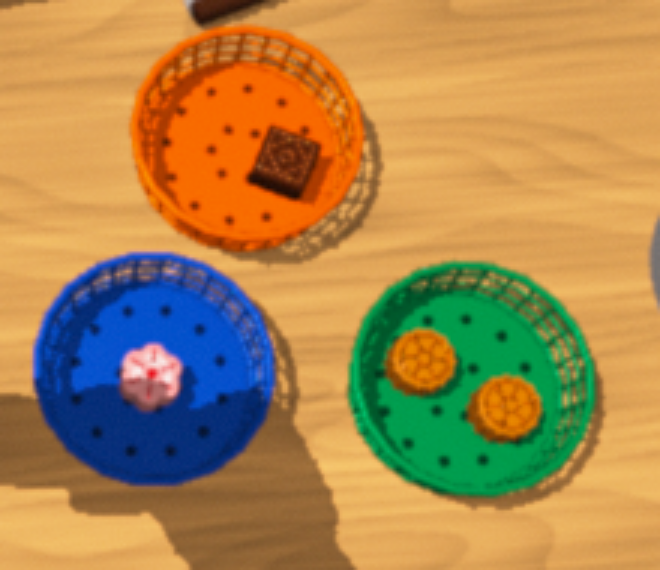

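View pics/f3s.png

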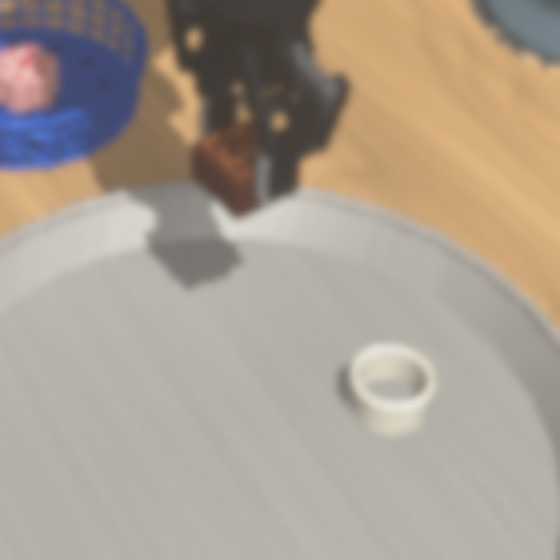

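>>> carry_out(commands=[[0, 0, 0, -0.08], [0, 0, 0, -0.13], [0, 0, 0, -0.14], [0, 0, 0, -0.14], [0, 0, 0, -0.14], [0, 0, 0, -0.14], [0, 0, 0, -0.14], [0, 0, 0, -0.106], [-0.0174, 0, 0.0103, 0], [-0.0348, 0, 0.0206, 0], [-0.0348, 0, 0.0206, 0], [-0.0348, 0, 0.0206, 0]])

```text
time: 49.2
eef_pos: [0.5368, 0.0383, 0.107]
tcp_rot: [0.17, -0.168, -0.686, 0.687]
ft_force: [0.7, 1.5, -0.3]
gripper_width: 0.045
```

>>> carry_out(commands=[[-0.0348, 0, 0.0206, 0], [-0.0348, 0, 0.0206, 0], [-0.0348, 0, 0.0206, 0], [-0.0348, 0, 0.0206, 0], [-0.0348, 0, 0.0206, 0], [-0.0348, 0, 0.0206, 0], [-0.0174, 0, 0.0103, 0], [0, 0, 0, 0], [0, 0, 0, 0], [0, 0, 0, 0], [0, 0, 0, 0]])

```text
time: 50.3
eef_pos: [0.675, -0.1829, 0.1087]
tcp_rot: [-0.169, 0.168, 0.687, -0.687]
ft_force: [-0.6, 0.0, -0.4]
gripper_width: 0.045
```

```bash
python3 -c "
from h import *
plan(.6754,-.1838,-.0125,152.3)
i=get_image('scene')['img'];cv2.imwrite('pics/f4.png',cv2.resize(i[120:230,160:340],None,fx=3,fy=3))"
```

```text
t 50.3 pos [ 0.675  -0.1829  0.1087] yaw 152.4 j [-0.36  0.68  0.32  1.22  0.   -1.44] w 0.045
turn 0.001 then shift [-0.001   0.1212  0.0007]
```

View pics/f4.png

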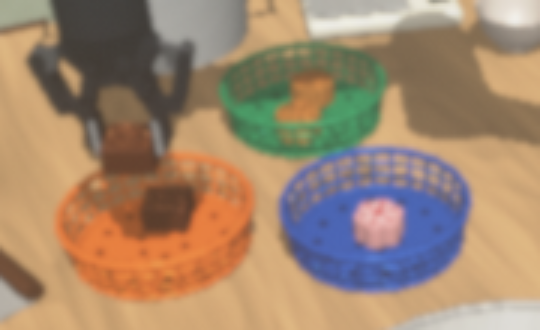

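>>> carry_out(commands=[[-0.001, 0.02, 0.0005, 0], [0, 0.03, 0, 0], [0, 0.03, 0, 0], [0, 0.02, 0, 0], [0, 0.01, 0, 0], [0, 0.006, 0, 0], [0, 0, 0, 0], [0, 0, 0, 0], [0, 0, 0, 0], [0, 0, 0, 0]])

```text
time: 51.35
eef_pos: [0.6772, -0.1856, -0.0059]
tcp_rot: [0.169, -0.17, -0.686, 0.687]
ft_force: [-0.1, -0.2, -0.9]
gripper_width: 0.0444
```

>>> carry_out(commands=[[0, 0.002, 0, 0], [0, 0, 0, 0], [0, 0.0015, 0, 0], [0, 0, 0, 0], [0, 0, 0, 0]])

```text
time: 51.85
eef_pos: [0.6762, -0.1852, -0.0108]
tcp_rot: [-0.169, 0.169, 0.687, -0.687]
ft_force: [0.0, -0.6, -0.5]
gripper_width: 0.0445
```

>>> carry_out(commands=[[0, 0.001, 0, 0], [0, 0, 0, 0], [0, 0, 0, 0]])

```text
time: 52.15
eef_pos: [0.6763, -0.1852, -0.0117]
tcp_rot: [-0.169, 0.169, 0.687, -0.686]
ft_force: [-0.1, -0.2, -0.3]
gripper_width: 0.0449
```

>>> carry_out(commands=[[0, 0.001, 0, 0], [0, 0, 0, 0], [0, 0, 0, 0]])

```text
time: 52.45
eef_pos: [0.6763, -0.1853, -0.0127]
tcp_rot: [-0.169, 0.169, 0.687, -0.687]
ft_force: [-0.9, -0.1, -0.1]
gripper_width: 0.0448
```

>>> carry_out(commands=[[0, 0, 0, 0], [0, 0, 0, 0], [0, 0, 0, 0], [0, -0.01, 0, 0], [0, -0.03, 0, 0], [0, -0.04, 0, 0], [0, -0.03, 0, 0], [0, -0.015, 0, 0], [0, 0, 0, 0], [0, 0, 0, 0]], jaw=0.78)

```text
time: 53.45
eef_pos: [0.6765, -0.1853, 0.1126]
tcp_rot: [0.169, -0.17, -0.687, 0.687]
ft_force: [0.1, 1.2, -0.4]
gripper_width: 0.0668
```

>>> carry_out(commands=[[0.02, 0, -0.034, 0], [0.02, 0, -0.034, 0], [0.02, 0, -0.034, 0], [0.02, 0, -0.034, 0], [0.02, 0, -0.034, 0], [0.02, 0, -0.034, 0], [0.02, 0, -0.034, 0], [0.02, 0, -0.034, 0], [0, 0, 0, 0], [0, 0, 0, 0], [0, 0, 0, 0], [0, 0, 0, 0]])

```text
time: 54.65
eef_pos: [0.661, 0.1284, 0.1118]
tcp_rot: [0.17, -0.17, -0.686, 0.687]
ft_force: [0.4, -0.9, -0.5]
gripper_width: 0.0668
```

Run:
```python
from h import *
o=get_obs();print(o['time'],o['eef_pos'],abs(o['joint_velocities']).max())
t=get_image('top');s=get_image('scene')
cv2.imwrite('pics/g1.png',cv2.resize(t['img'][60:250,315:535],None,fx=3,fy=3))
cv2.imwrite('pics/g2.png',s['img']);cv2.imwrite('pics/g3.png',t['img'])
cv2.imwrite('pics/g4.png',cv2.resize(s['img'][120:230,160:340],None,fx=4,fy=4,interpolation=cv2.INTER_CUBIC))
```

```text
54.65 [0.66099161 0.12843582 0.11178563] 0.005969010968036682
```

View pics/g1.png

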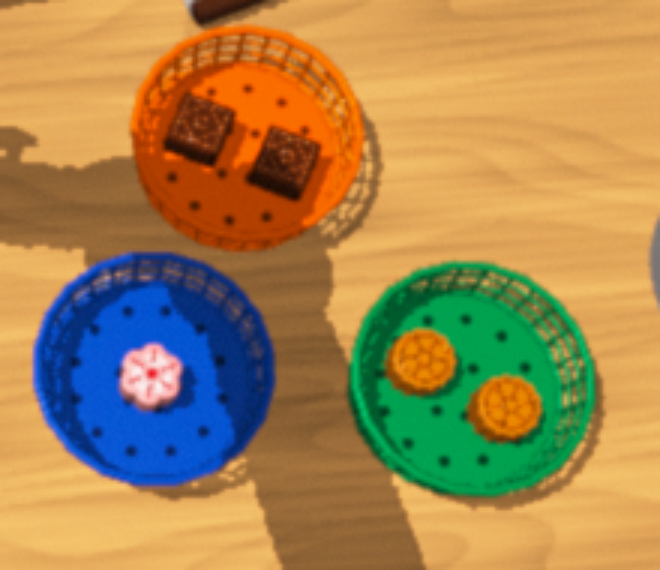

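View pics/g4.png

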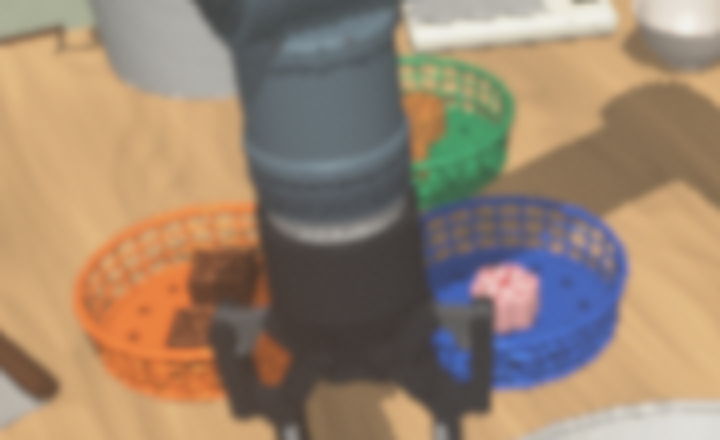

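View pics/g3.png

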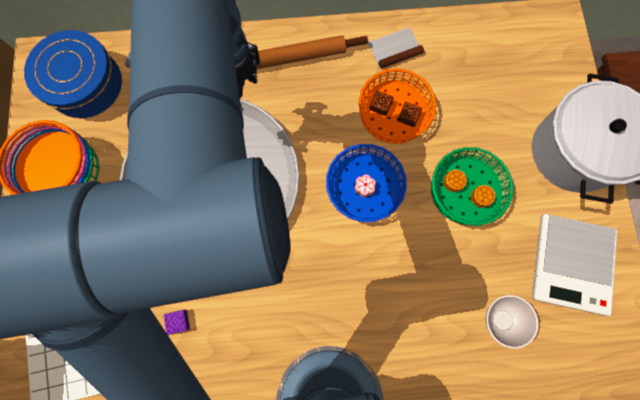

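Run:
```python
from h import *
t=get_image('top')
B=lambda U,V:((U+.5)/3-.5+315,(V+.5)/3-.5+60)
g=lambda a,z:world(t,*B(*a),z)[:2]
for n,b,cs in(("orange",(238.5,154),[(199,121),(290,155)]),("blue",(148.5,380),[(152,373)]),("green",(455.5,389.5),[(425,358),(510,405)])):
    print(n,[round(float(np.linalg.norm(g(c,.032)-g(b,.004)))*1000) for c in cs],"mm")
print(sign_off(),get_obs()['time'])
```

```text
orange [39, 39] mm
blue [2] mm
green [36, 37] mm
the job is handed in; nothing more can be done
the job is handed in; nothing more can be done
```

I sorted all five cakes out of the pan: the two round ones into green, the two squares into orange and the flower into blue. I then handed the job in at about 55 s; no verdict is reported.

**Last checks:**
- The final top picture shows the cakes flat, face up and side by side. Their centres measured 36–37 mm (green), 39 mm (orange) and 2 mm (blue) from the basket axes, against the 60 mm limit.
- The baskets sit at the same pixels as at the start, and the purple look-alike was left alone.
- The arm was stopped clear above everything, with no load on the wrist.
- In the last pictures the arm hid part of the pan. The stamp and the cutter were last seen in place late in the job, during the pick of the second square. I did not check them after that.

**What went wrong or disagreed:**
- The first grasp, on a round cake, missed. The pictures showed the real fingertips about 18 mm above the reported tool point. The fingers shut above the cake, pressing with about 12 N, and the cake did not move. I then picked with the tool point lowered to about -14 mm reported, and every later grasp held.
- The last descents onto the basket floor mostly showed no clear contact force. I released at the height worked out from the pick, within about 1 mm of the floor.

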